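# Clear the assembly vise and put the setting blocks away

## Task

Clear the assembly station after a job. First swing the brace that lies over the vise fully out, until it clicks into its parked position and stays there; then slide the vise jaw all the way open; then lift the finished red housing out and stand it upright in the blue tray. Also put every steel setting block on the bench flat into its own nest, the one whose size and picture card match it (at any time; how many there are varies), and leave the brace parked, the jaw open and the bottle, screwdriver and grey bin undisturbed.

Things in the scene. Friction and masses are not known exactly. Their poses are not given: they have to be found in the camera images.
- vise: Fixed grey assembly vise. Origin on the bench under the middle of the jaws' gap, x along the jaw slide (away from the robot at yaw 0), z up. Bed 280 x 110 mm, x -165 to +115 mm, top at z 30 mm. Fixed jaw: x 35 to 70 mm, 100 mm wide, top at z 75. Brace pivot post at x 90, y 0; a dark 18 mm square detent post, 115 mm tall, at x 107, y 56.
- jaw (a joint): Moving vise jaw, dark steel, 100 mm wide, top at z 75 mm, face at x -56 in the vise frame when 0; its 8 mm thick lip reaches 10 mm over the housing's base flange. In m: near 0 closed on the housing, 0.036 fully open; opens along -x of the vise (towards the robot). About 4 N of friction; stays where it is left.
- jaw_handle (a point): Point on the axis of the jaw's black upright handle, 10 mm below its top. The handle is a post of 22 mm diameter, its top 115 mm above the bench, free down to the slide at 55 mm; its axis is 25 mm from the jaw's back. Moves with the jaw.
- brace (a joint): Hinged aluminium brace, a level bar 26 mm wide, 106 to 120 mm above the bench, on an upright hinge. In rad: near 0 it lies along the vise over the housing; it grows as the bar swings anticlockwise seen from above, to the vise's -y side, up to the stop at 1.6. A sprung ball resists from about 1.0 to 1.28 (a few N at the knob), then draws it home to 1.6 and holds it.
- brace_knob (a point): Point on the axis of the brace's black upright knob, 17 mm below its top. The knob is a post of 24 mm diameter standing 46 mm above the bar (top 166 mm above the bench), 108 mm from the hinge axis. Moves with the brace.
- brace_hinge (a point): Point on the brace's upright hinge axis, 113 mm above the bench.
- housing: Finished red housing, 0.5 kg, 70 mm tall: base flange 90 (x) x 66 (y) x 15 mm with an upper block 56 (x) x 50 (y) x 55 mm on it. Origin: centre of the underside, z up. Starts in the vise on the bed, x along the slide, its flange between the jaws.
- tray: Fixed blue tray for finished parts, 150 (x) x 130 (y) x 22 mm outside, 4 mm walls and floor. Origin: centre of the underside, on the bench.
- bar_mid (a point): Middle of the steel setting block that is a plain square bar, 90 x 30 x 30 mm (15 mm above what it lies on); x along its length; any long face may be up. Absent in some starts (state None).
- step: Steel setting block with a step: 90 x 48 mm; the half at -x is 40 mm high, the half at +x 20 mm. Origin: centre of the underside; x along its length, z up. Absent in some starts (state None).
- channel: Steel setting block with a wide open groove along its top: 64 x 50 x 36 mm, groove 24 mm wide and 18 mm deep along x. Origin: centre of the underside; x along its length, z up. Absent in some starts (state None).
- bridge: Steel setting block like an arch: 70 x 36 x 40 mm, an opening 30 mm wide and 24 mm high passing through underneath along y. Origin: centre of the underside; x along its length, z up. Absent in some starts (state None).
- disc: Steel setting block, a round disc 60 mm in diameter and 34 mm high. Origin: centre of the underside; z up. Absent in some starts (state None).
- nest_bar: Fixed grey storage nest, a shallow rectangle 100 x 40 mm inside (x, y), 5 mm walls 10 mm high, black floor 5 mm above the bench. At its far (+x) end a flat white card, 28 x 50 mm, 6 mm high, shows the black outline of its block (a narrow bar). Origin: centre of the underside, on the bench; x along the 100 mm side.
- nest_step: Fixed grey storage nest, a shallow rectangle 100 x 58 mm inside (x, y), 5 mm walls 10 mm high, black floor 5 mm above the bench. At its far (+x) end a flat white card, 28 x 50 mm, 6 mm high, shows the black outline of its block (a step). Origin: centre of the underside, on the bench; x along the 100 mm side.
- nest_channel: Fixed grey storage nest, a shallow rectangle 74 x 60 mm inside (x, y), 5 mm walls 10 mm high, black floor 5 mm above the bench. At its far (+x) end a flat white card, 28 x 50 mm, 6 mm high, shows the black outline of its block (a U). Origin: centre of the underside, on the bench; x along the 74 mm side.
- nest_bridge: Fixed grey storage nest, a shallow rectangle 80 x 46 mm inside (x, y), 5 mm walls 10 mm high, black floor 5 mm above the bench. At its far (+x) end a flat white card, 28 x 50 mm, 6 mm high, shows the black outline of its block (an arch). Origin: centre of the underside, on the bench; x along the 80 mm side.
- nest_disc: Fixed grey storage nest, a shallow round dish 70 mm across inside, 5 mm walls 10 mm high, black floor 5 mm above the bench. At its far (+x) end a flat white card, 28 x 50 mm, 6 mm high, shows the black outline of its block (a round dot). Origin: centre of the underside, on the bench; x along the direction of the card.
- bottle: Bystander: red bottle with a white label and black cap, 44 mm in diameter, 120 mm tall, left of the vise. Origin: centre of its underside.
- driver: Bystander: black-handled screwdriver lying on the bench beyond the nests.
- bin: Bystander: small open grey bin 90 x 130 x 60 mm beyond the tray. Origin: centre of its underside.

How it is judged:
On the way, in this order (a step that is already met when the one before it is completed fails the run):
1. the brace is swung out and seated in its parked detent (over 1.5 rad) (value of joint brace above 1.5 rad), for 0.3 s.
2. with the brace parked, the jaw is slid open (over 30 mm) (value of joint brace above 1.5 rad and value of joint jaw above 0.03 m), for 0.2 s.
3. the housing stands upright in the tray (x of housing in the frame of tray between -0.06 and 0.06 m and y of housing in the frame of tray between -0.05 and 0.05 m and z of housing in the frame of tray below 0.01 m and angle between housing's own z axis and vertical below 0.12 rad and linear speed of housing below 0.03 m/s), for 0.2 s.
At the end, for the whole second after the job is handed in: The brace is seated (over 1.5 rad), the jaw open over 30 mm, the housing upright on the tray's floor, and every setting block present lies flat on the floor of its own nest (within 10 mm of its centre, long side within 0.2 rad of the nest's), all at rest (all of step 2 and all of step 3 and horizontal distance between bar_mid and nest_bar below 0.01 m and z of bar_mid in the frame of nest_bar between 0.016 and 0.024 m and angle between the x axis of bar_mid and the x axis of nest_bar, either way round below 0.2 rad and horizontal distance between step and nest_step below 0.01 m and z of step in the frame of nest_step between 0.001 and 0.009 m and linear speed of each of step, channel, bridge, disc below 0.03 m/s and angle between each of step, channel, bridge, disc's own z axis and vertical below 0.12 rad and angle between the x axis of step and the x axis of nest_step, either way round below 0.2 rad and horizontal distance between channel and nest_channel below 0.01 m and z of channel in the frame of nest_channel between 0.001 and 0.009 m and angle between the x axis of channel and the x axis of nest_channel, either way round below 0.2 rad and horizontal distance between bridge and nest_bridge below 0.01 m and z of bridge in the frame of nest_bridge between 0.001 and 0.009 m and angle between the x axis of bridge and the x axis of nest_bridge, either way round below 0.2 rad and horizontal distance between disc and nest_disc below 0.01 m and z of disc in the frame of nest_disc between 0.001 and 0.009 m); the robot touches nothing.
It fails at once if the bottle, the screwdriver or the bin is shifted more than 30 mm (distance of any of bottle, driver, bin from where it was at the start of the episode above 0.03 m).
Of bar, step, channel, bridge, disc only 3 to 5 are there at a start; the rules pass over those that are not, and their reading is None.
At some moment in a run one of bar, step, channel, bridge, disc may be knocked a few centimetres aside while the robot is not near it.
Once in a run the grip may slacken for a moment while it holds something.
It also fails if it takes over 208 s, if anything falls off the work surface, if the arm or the gripper's body presses on something with over 40 N, if the wrist force passes 120 N, or if a joint passes its speed limit or range.

## Robot

A 6-joint arm with a two-finger parallel gripper is mounted at the origin on the work surface. World frame = base frame: x ahead of the robot, y to its left, z up, the work surface at z = 0. Lengths are in m, angles in rad, forces in N, time in s.
With the tool pointing down it reaches from about 0.225 to 0.875 m from the base axis. Payload 3.4 kg.
Tool frame: the origin (TCP) lies where the fingers leave the gripper's body, on its centre line; the fingertips stand 73 mm ahead of it and the grasp point (between the pads) lies 54 mm ahead of it; z points along the fingers, y is the line along which they close (so a half turn about z gives the same grasp; the last joint's range is limited). The gripper opens to 85 mm and grips with 20 to 120 N. Pads are 22 mm wide; open, the fingers measure 114 mm over their backs; the gripper's body (76 mm by 85 mm) begins 54 mm behind the grasp point. The pads swing forward as they close: fully open they stand 13 mm farther back than shut.
Start: joints at [1.036, 0.276, 1.505, -0, 1.361, -0.121], TCP at [0.231, 0.526, 0.304] pointing down, gripper open.
Joint ranges: [-2.89, 2.89], [-0.75, 2.08], [0.22, 2.7], [-1.18, 4.32], [0.11, 2.71], [-2.7, 2.7]. Speed limits (rad/s): [2.57, 2.57, 3.14, 3.14, 3.14, 3.14].

## Interface

Orientations are given as [roll, pitch, yaw] about the fixed x, y, z axes, in that order (R = Rz(yaw) Ry(pitch) Rx(roll)).
In Python, from cell import bot gives the robot as it stands.
- The arm moves only by the tool apply_moves, never from a script. Its argument "series" is a list of rows, each an object of numbers: "x", "y", "z": the shift along the world's x, y, z scaled (see below); "rx", "ry", "rz": the turn, a rotation vector about the world's x, y, z scaled (see below); "hand": the opening, from 0 (shut) to 1 (fully open). A call has 1 to 8 rows; each row is the pose to reach, as a shift and turn from the pose commanded when the call began; what a row does not reach only later rows make up. The controller multiplies each number of a shift by 400 mm and each number of a turn by 90 degrees. A row lasts 1/10 s, in which the tool goes at most 50 mm and 8.59 degrees, less where a joint would pass 70% of its speed; a pose out of reach is approached as far as the arm can. A call with a number of a shift or a turn outside -1 to 1 is refused whole. A call with a gripper value outside its range is refused whole. The fingers move at their own pace and stop on an object; the grip force is fixed at half the most. Time passes only in rows, so rows that repeat a pose let the fingers close. It gives the time, the measured TCP pose, the force, the opening and the grip force at its end, in the units of the state.
- bot.get_state(): the state, without advancing time (a new reading comes with each control period).
- bot.get_image(name): name is "scene" or "side" or "wrist"; returns the picture (400x640x3 uint8, red, green, blue); there is no depth.
- bot.camera_info(name): a dict with "mtx" (3x3 intrinsics, pixels), "k1" (the pictures are not rectified: a ray, as slopes to the right and down, at radius r is drawn at 1 + k1 r^2 times it, then the intrinsics apply), "origin" and "orientation" of the camera in the world; the wrist camera has in their place "hand_eye" (4x4, takes a point from camera to tool coordinates, whose origin is the TCP and whose axes are the flange's). Camera axes: x right, y up, looking along -z (the intrinsics and any distortion apply to the point x, -y, -z); pixel columns grow to the right and rows downward; lengths in m; the calibration is good to about 2 mm. A picture is of the moment at which its call begins: read the wrist's pose just before it. camera_info takes no time and is no camera call.
- bot.job_done(): hands the job in; it is judged then, once.
The state is a dict: "time_s": time; "joint_positions": joint angles; "dq": joint speeds; "joint_efforts": joint torques, N m; "position": TCP position; "tcp_rot": TCP orientation; "contact_force": force on the tool from outside, world axes, zero at the start; "moment": the same for the moment, N m; "opening": finger opening in m; "finger_force": force on a finger pad.
Only numpy, scipy, OpenCV 4.12 (cv2) and the standard library are available. Lean on these libraries where they do the work, as an engineer would, in place of code of your own. Each camera call takes 0.05 s, during which the arm holds its last target. There are 200 camera calls.

## Working session

There is one attempt and no reset: what is moved stays moved. The work goes in short steps, Python scripts to look and compute and a tool call to move; the robot and the scene stay as the last step left them, time stands still between calls to the robot, and variables do not carry over. Pictures are saved under pics/ and viewed, at most 14 in all, crops included, and the job is handed in when it is done.

Besides the shell and the picture viewer there is one more tool, called after "Request:" as name([rows], argument=value, ...), one row to a line, values as JSON. apply_moves: Moves the arm, as the interface text tells. Its arguments: {"type":"object","properties":{"series":{"type":"array","items":{"type":"object","properties":{"x":{"type":"number","minimum":-1,"maximum":1},"y":{"type":"number","minimum":-1,"maximum":1},"z":{"type":"number","minimum":-1,"maximum":1},"rx":{"type":"number","minimum":-1,"maximum":1},"ry":{"type":"number","minimum":-1,"maximum":1},"rz":{"type":"number","minimum":-1,"maximum":1},"hand":{"type":"number"}}}}},"required":["series"]}

```bash
mkdir -p pics; ls; python3 - <<'E'
from cell import bot
import cv2,numpy as np
for n in("scene","side"):
    im=bot.get_image(n); cv2.imwrite(f"pics/{n}0.png",im[:,:,::-1])
for n in("scene","side","wrist"): print(n,bot.camera_info(n))
s=bot.get_state(); print(s)
E
```

```text
pics
scene {'mtx': array([[370.35639141,   0.        , 315.89916409],
       [  0.        , 370.35639141, 195.8181723 ],
       [  0.        ,   0.        ,   1.        ]]), 'k1': -0.011119242249963295, 'origin': array([ 0.93887625, -0.43677578,  0.85483443]), 'orientation': array([ 0.65701096, -0.01681113,  0.67609711])}
side {'mtx': array([[411.0312987 ,   0.        , 318.28383836],
       [  0.        , 411.0312987 , 193.98680463],
       [  0.        ,   0.        ,   1.        ]]), 'k1': -0.08355131098282517, 'origin': array([0.47370425, 0.8968707 , 1.00153849]), 'orientation': array([ 0.78055878, -0.00556166, -3.02132667])}
wrist {'mtx': array([[357.49160713,   0.        , 322.09645429],
       [  0.        , 357.49160713, 203.84470878],
       [  0.        ,   0.        ,   1.        ]]), 'k1': -0.06970429990171688, 'hand_eye': array([[-1.48845643e-03,  9.47537736e-01,  3.19640459e-01,
         8.22579492e-02],
       [ 9.99998541e-01,  1.67840344e-03, -3.18784218e-04,
         9.61510524e-05],
       [-8.38545721e-04,  3.19639518e-01, -9.47538852e-01,
        -7.06299147e-02],
       [ 0.00000000e+00,  0.00000000e+00,  0.00000000e+00,
         1.00000000e+00]])}
{'time_s': 0.1, 'joint_positions': array([ 1.03599102e+00,  2.76495578e-01,  1.50601824e+00,  1.58128225e-06,
        1.36072226e+00, -1.20989159e-01]), 'dq': array([-6.82564395e-05, -7.11481457e-04, -3.54547020e-03,  4.89463275e-04,
        1.70468214e-03, -2.10699008e-03]), 'joint_efforts': array([ 2.18086207e-03, -4.17700624e+01, -2.46405852e+01, -1.71352635e-04,
        5.94957877e-03,  3.73165494e-05]), 'position': array([0.23102041, 0.52614658, 0.30314209]), 'tcp_rot': array([-3.13996143e+00, -1.99886436e-04,  2.72777601e+00]), 'contact_force': array([ 0.25197464,  0.01789478, -1.08149002]), 'moment': array([-0.03909424, -0.00274286,  0.02130334]), 'finger_force': 0.0, 'opening': 0.08563757292981222}
```

View pics/scene0.png

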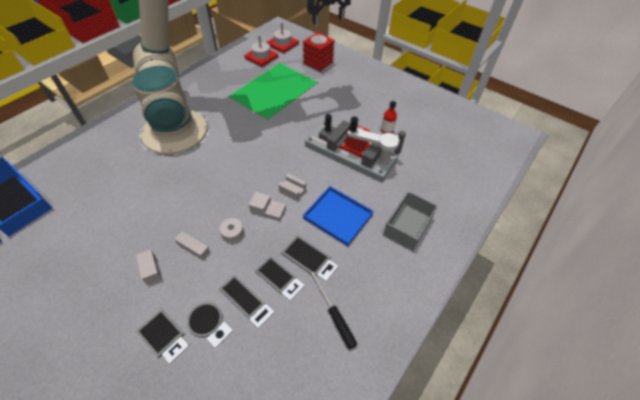

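View pics/side0.png

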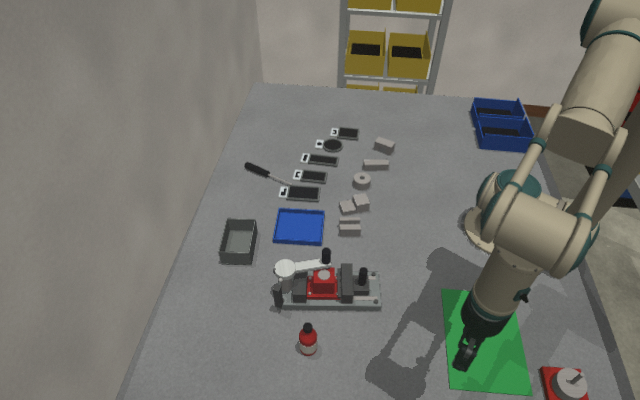

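Scene picture: vise at (355,145) with the bottle beside it at (390,120), and the tray at (338,215). The nests run from step (308,253) to channel (160,333), with bridge, bar and disc between. All five blocks are present: channel (292,185), step (267,205), disc (231,230), bar (192,244), bridge (148,265). The side view shows the same layout.

```bash
cat > h.py <<'E'
from cell import bot
import cv2,numpy as np
from scipy.spatial.transform import Rotation as R
def cam(n,st=None):
    c=bot.camera_info(n)
    if n=="wrist":
        st=st or bot.get_state(); T=np.eye(4); T[:3,:3]=R.from_euler('xyz',st['tcp_rot']).as_matrix(); T[:3,3]=st['position']
        H=T@c['hand_eye']
    else:
        H=np.eye(4); H[:3,:3]=R.from_euler('xyz',c['orientation']).as_matrix(); H[:3,3]=c['origin']
    return c['mtx'],c['k1'],H
def D(k): return np.array([k,0,0,0,0])
def rays(C,px):
    u=cv2.undistortPoints(np.asarray(px,float).reshape(-1,1,2),C[0],D(C[1])).reshape(-1,2)
    return np.c_[u[:,0],-u[:,1],-np.ones(len(u))]@C[2][:3,:3].T
def plane(C,px,z):
    d=rays(C,px); o=C[2][:3,3]; return (o+d*((z-o[2])/d[:,2])[:,None])[:,:2]
def proj(C,P):
    p=(np.asarray(P,float).reshape(-1,3)-C[2][:3,3])@C[2][:3,:3]*[1,-1,-1]
    return cv2.projectPoints(p,np.zeros(3),np.zeros(3),C[0],D(C[1]))[0].reshape(-1,2)
def two(C1,p1,C2,p2):
    d1,d2=rays(C1,p1)[0],rays(C2,p2)[0];o1,o2=C1[2][:3,3],C2[2][:3,3]
    s=np.linalg.lstsq(np.c_[d1,-d2],o2-o1,rcond=None)[0];a,b=o1+s[0]*d1,o2+s[1]*d2
    return (a+b)/2,np.linalg.norm(a-b)
def rect(pts):
    (c,(w,h),a)=cv2.minAreaRect((pts*1000).astype(np.float32))
    if w<h:w,h,a=h,w,a+90
    return np.round([c[0],c[1],w,h,(a+90)%180-90],1)
def shot(n,name):
    st=bot.get_state(); im=bot.get_image(n)[:,:,::-1].copy(); cv2.imwrite(f"pics/{name}.png",im); return cam(n,st),im
E
python3 - <<'E'
from h import *
A={}
for n in("scene","side"):
    C=cam(n);im=cv2.imread(f"pics/{n}0.png");hsv=cv2.cvtColor(im,cv2.COLOR_BGR2HSV)
    m=((hsv[...,2]<60)).astype(np.uint8)
    b=((hsv[...,0]>100)&(hsv[...,0]<125)&(hsv[...,1]>170)).astype(np.uint8)
    for nm,mm,z in(("dark",m,.005),("blue",b,.022)):
        for c in cv2.findContours(mm,0,2)[0]:
            if 60<cv2.contourArea(c)<5000:
                print(n,nm,np.round(c.reshape(-1,2).mean(0)),rect(plane(C,c.reshape(-1,2),z)))
a,b=cam("scene"),cam("side")
for nm,p,q in(("knobtop",(352,122),(326,251)),("handletop",(327,117),(363,270)),("hinge",(390,141),(285,268)),("detent",(402,135),(278,286))):
    print(nm,two(a,p,b,q))
s=cv2.imread("pics/scene0.png")[90:285,120:420];cv2.imwrite("pics/c1.png",cv2.resize(s,(800,520),interpolation=2))
s=cv2.imread("pics/side0.png")[110:315,215:405];cv2.imwrite("pics/c2.png",cv2.resize(s,(555,600),interpolation=2))
E
```

```text
scene dark [157. 333.] [ 508.4 -441.7   67.3   55.5   -1.9]
scene dark [342. 328.] [ 821.3 -173.4   98.9   21.6  -24.3]
scene dark [204. 319.] [ 564.2 -358.9   63.1   60.3   39.2]
scene dark [241. 292.] [ 589.7 -264.5   92.7   32.9   -3.6]
scene dark [273. 271.] [ 612.8 -171.    72.    38.6   -1.5]
scene dark [306. 254.] [637.8 -82.4  92.6  50.    2. ]
scene dark [ 14. 198.] [-138.1 -481.1  134.3   91.2   -1.1]
scene dark [373. 157.] [575.9 319.   85.3  38.2 -87.1]
scene dark [352. 125.] [442.6 403.6  67.7  24.4 -61.4]
scene dark [327. 123.] [373.1 354.8  82.1  17.1 -52.6]
scene dark [166. 118.] [-60.4  15.8 121.9 114.1  61.5]
scene dark [68. 99.] [-429.  -139.6  339.2   13.   -12. ]
scene dark [416.  73.] [4.629e+02 8.108e+02 9.700e+01 2.480e+01 5.000e-01]
scene dark [469.  32.] [ 483.3 1254.6  124.7  124.    89.9]
scene dark [30. 30.] [-1.0094e+03 -9.0000e-01  1.7920e+02  1.3820e+02 -1.3000e+00]
scene dark [426.  16.] [ 274.1 1239.1  153.4  138.7  -89.7]
scene dark [328.   8.] [-103.6  986.4  224.6  209.2  -49.1]
scene dark [79. 10.] [-1011.5   230.3   187.2   130.3    -1.1]
scene 
[... 1284 characters left out ...]
.8]
side dark [632. 123.] [-766.9 -738.3  353.2   59.7   55.3]
side dark [409.  51.] [ 2.5040e+02 -1.2017e+03  1.5230e+02  1.2660e+02  1.0000e-01]
side dark [363.  49.] [ 4.6840e+02 -1.1991e+03  1.4820e+02  1.2760e+02 -2.0000e-01]
side dark [600.  30.] [-1115.6 -1842.6   998.1   352.9    63.6]
side blue [296. 226.] [628.6  80.3 146.8 114.5   2.3]
knobtop (array([0.52457166, 0.26354583, 0.1539929 ]), np.float64(0.0021927525282255085))
handletop (array([0.42556329, 0.27865108, 0.10838197]), np.float64(0.001953868620021717))
hinge (array([0.6292692 , 0.30407085, 0.11610175]), np.float64(0.0049722145079667095))
detent (array([0.63933823, 0.35522008, 0.10887672]), np.float64(0.00672278600066861))
```

View pics/c1.png

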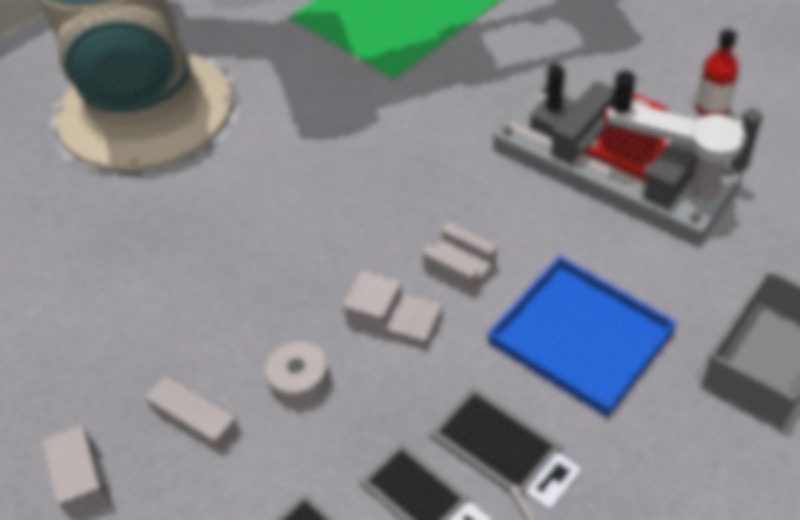

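View pics/c2.png

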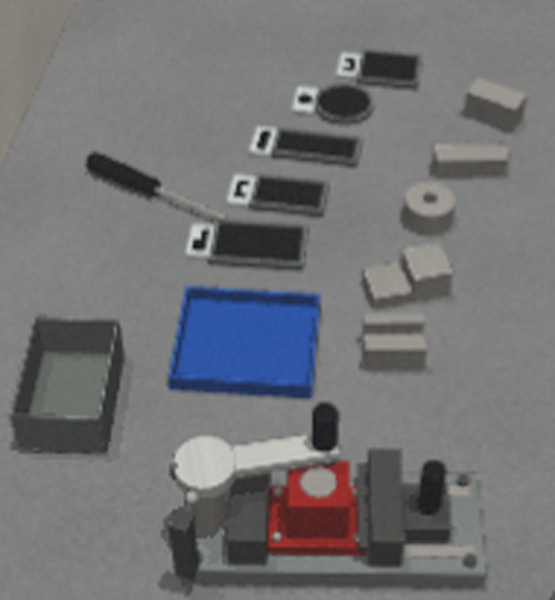

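Zoomed views: five blocks lie unrotated-ish in a row. The brace knob sits at about (352,122) in the scene picture and the nests run at about -3°. Next I look at the vise from the wrist.

Request:
apply_moves([
  {"x":0.4,"y":-0.28,"z":0.25,"rz":-0.75},
  {"x":0.82,"y":-0.57,"z":0.25,"rz":-0.75},
  {"x":0.82,"y":-0.57,"z":0.25,"rz":-0.75},
  {"x":0.82,"y":-0.57,"z":0.25,"rz":-0.75},
  {"x":0.82,"y":-0.57,"z":0.25,"rz":-0.75},
  {"x":0.82,"y":-0.57,"z":0.25,"rz":-0.75},
  {"x":0.82,"y":-0.57,"z":0.25,"rz":-0.75},
  {"x":0.82,"y":-0.57,"z":0.25,"rz":-0.75},
])

```text
schema error: expected keys x, y, z, rx, ry, rz, hand
```

Request:
apply_moves([
  {"rz":-0.75},
  {"rz":-0.75},
  {"rz":-0.75},
  {"rz":-0.75},
  {"rz":-0.75},
  {"rz":-0.75},
  {"rz":-0.75},
  {"rz":-0.75},
])

```text
schema error: expected keys x, y, z, rx, ry, rz, hand
```

Request:
apply_moves([
  {"x":0},
  {"x":0},
])

```text
schema error: expected keys x, y, z, rx, ry, rz, hand
```

```bash
python3 - <<'E'
from h import *
C,im=shot("wrist","w1"); s=bot.get_state(); print(s['position'],s['tcp_rot'])
for n,p in dict(knob=(.5246,.2635,.166),handle=(.4256,.2787,.115),hinge=(.629,.304,.12)).items(): print(n,proj(C,p))
E
```

```text
[0.23102679 0.52622058 0.30321576] [-3.14016335e+00 -1.66052990e-04  2.72780745e+00]
knob [[206.35499447 552.12239805]]
handle [[182.47029936 448.10692962]]
hinge [[287.92625504 546.40501131]]
```

View pics/w1.png

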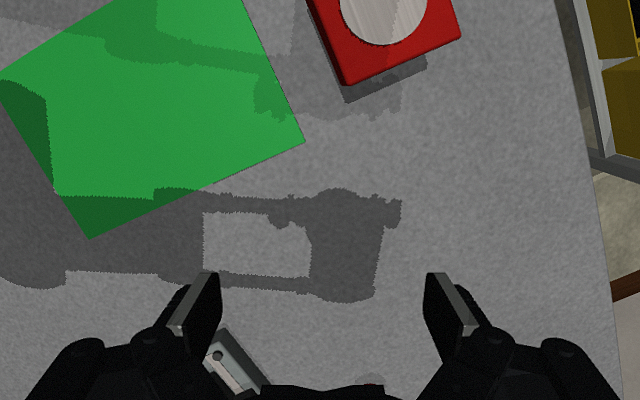

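This view only shows the green mat and the vise corner (220,370), because the moves were refused: every key is required. I'm repeating them with all the keys.

Request:
apply_moves([
  {"x":0.82,"y":-0.57,"z":0.25,"rx":0,"ry":0,"rz":-0.75,"hand":1},
  {"x":0.82,"y":-0.57,"z":0.25,"rx":0,"ry":0,"rz":-0.75,"hand":1},
  {"x":0.82,"y":-0.57,"z":0.25,"rx":0,"ry":0,"rz":-0.75,"hand":1},
  {"x":0.82,"y":-0.57,"z":0.25,"rx":0,"ry":0,"rz":-0.75,"hand":1},
  {"x":0.82,"y":-0.57,"z":0.25,"rx":0,"ry":0,"rz":-0.75,"hand":1},
  {"x":0.82,"y":-0.57,"z":0.25,"rx":0,"ry":0,"rz":-0.75,"hand":1},
  {"x":0.82,"y":-0.57,"z":0.25,"rx":0,"ry":0,"rz":-0.75,"hand":1},
  {"x":0.82,"y":-0.57,"z":0.25,"rx":0,"ry":0,"rz":-0.75,"hand":1},
])

```text
time_s: 0.95
position: [0.5511, 0.3036, 0.4013]
tcp_rot: [-3.141, -0.0, 1.544]
contact_force: [0.8, 1.0, 0.7]
opening: 0.0854
finger_force: 0.0
```

Request:
apply_moves([
  {"x":0,"y":0,"z":0,"rx":0,"ry":0,"rz":-0.75,"hand":1},
  {"x":0,"y":0,"z":0,"rx":0,"ry":0,"rz":-0.75,"hand":1},
  {"x":0,"y":0,"z":0,"rx":0,"ry":0,"rz":-0.75,"hand":1},
  {"x":0,"y":0,"z":0,"rx":0,"ry":0,"rz":-0.75,"hand":1},
  {"x":0,"y":0,"z":0,"rx":0,"ry":0,"rz":-0.75,"hand":1},
  {"x":0,"y":0,"z":0,"rx":0,"ry":0,"rz":-0.75,"hand":1},
  {"x":0,"y":0,"z":0,"rx":0,"ry":0,"rz":-0.75,"hand":1},
  {"x":0,"y":0,"z":0,"rx":0,"ry":0,"rz":-0.75,"hand":1},
])

```text
time_s: 1.75
position: [0.5497, 0.305, 0.4005]
tcp_rot: [3.141, 0.001, 0.366]
contact_force: [-0.0, 0.2, 0.3]
opening: 0.0855
finger_force: 0.0
```

Request:
apply_moves([
  {"x":0,"y":0,"z":0,"rx":0,"ry":0,"rz":0,"hand":1},
  {"x":0,"y":0,"z":0,"rx":0,"ry":0,"rz":0,"hand":1},
])

```text
time_s: 1.95
position: [0.5498, 0.305, 0.4007]
tcp_rot: [3.142, 0.001, 0.374]
contact_force: [0.4, -0.1, 0.0]
opening: 0.0854
finger_force: 0.0
```

```bash
python3 - <<'E'
from h import *
C,im=shot("wrist","w2"); s=bot.get_state(); print(s['time_s'],s['position'],s['tcp_rot'],s['joint_positions'])
for n,p in dict(knob=(.5246,.2635,.166),handle=(.4256,.2787,.115),hinge=(.629,.304,.12)).items(): print(n,proj(C,p))
E
```

```text
2.0 [0.54979688 0.30500665 0.40084075] [3.14145999e+00 4.36016018e-04 3.73884077e-01] [ 3.95943657e-01  3.25820883e-01  1.19816625e+00 -1.23151969e-04
  1.61804436e+00  1.59285009e+00]
knob [[354.57610628 222.51329895]]
handle [[304.07610691 277.17145788]]
hinge [[353.91467055  94.27855689]]
```

View pics/w2.png

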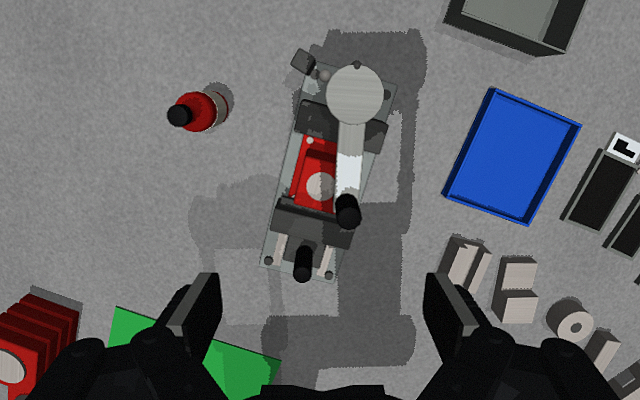

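The wrist view shows the knob top at (347,221), the hinge cap at (354,95), the handle top at (303,273), and bed corners at about (261,266), (336,281) and (397,84). The channel, step, disc and tray are at the lower right.

```bash
python3 - <<'E'
from h import *
s=bot.get_state();C=cam("wrist",s)
f=lambda p,z:plane(C,[p],z)[0]
k=f((347,221),.166);h=f((354,95),.125);ha=f((303,273),.115);bl=f((261,266),.03);br=f((336,281),.03);tr=f((397,84),.03)
for n,v in dict(k=k,h=h,ha=ha,bl=bl,br=br,tr=tr).items(): print(n,np.round(v*1000))
d=tr-br;print("bed len",np.hypot(*d),"yaw",np.degrees(np.arctan2(d[1],d[0])),"w",np.hypot(*(bl-br)))
d=h-ha;print("handle-hinge yaw",np.degrees(np.arctan2(d[1],d[0])),np.hypot(*d))
d=h-k;print("brace bearing",np.degrees(np.arctan2(d[1],d[0])),np.hypot(*d))
im=cv2.imread("pics/w2.png");hsv=cv2.cvtColor(im,cv2.COLOR_BGR2HSV)
b=((hsv[...,0]>100)&(hsv[...,0]<125)&(hsv[...,1]>150)).astype(np.uint8)
c=max(cv2.findContours(b,0,2)[0],key=cv2.contourArea).reshape(-1,2);print("tray",rect(plane(C,c,.022)))
E
```

```text
k [523. 271.]
h [628. 304.]
ha [430. 282.]
bl [372. 327.]
br [388. 221.]
tr [660. 253.]
bed len 0.2730278749236024 yaw 6.699539518294069 w 0.10710077713924919
handle-hinge yaw 6.430746306960968 0.19950309761540527
brace bearing 17.711738096423286 0.11021512259683124
tray [630.4  73.6 149.6 138.6   2.4]
```

Request:
apply_moves([
  {"x":-0.065,"y":-0.087,"z":-0.05,"rx":0,"ry":0,"rz":-0.02,"hand":1},
  {"x":-0.065,"y":-0.087,"z":-0.15,"rx":0,"ry":0,"rz":-0.02,"hand":1},
  {"x":-0.065,"y":-0.087,"z":-0.27,"rx":0,"ry":0,"rz":-0.02,"hand":1},
  {"x":-0.065,"y":-0.087,"z":-0.4,"rx":0,"ry":0,"rz":-0.02,"hand":1},
  {"x":-0.065,"y":-0.087,"z":-0.5,"rx":0,"ry":0,"rz":-0.02,"hand":1},
  {"x":-0.065,"y":-0.087,"z":-0.5,"rx":0,"ry":0,"rz":-0.02,"hand":1},
  {"x":-0.065,"y":-0.087,"z":-0.5,"rx":0,"ry":0,"rz":-0.02,"hand":0.5},
  {"x":-0.065,"y":-0.087,"z":-0.5,"rx":0,"ry":0,"rz":-0.02,"hand":0.25},
])

```text
time_s: 2.8
position: [0.5256, 0.2709, 0.2038]
tcp_rot: [3.142, -0.005, 0.341]
contact_force: [-0.1, 0.6, 0.8]
opening: 0.0586
finger_force: 0.0
```

Request:
apply_moves([
  {"x":0,"y":0,"z":0,"rx":0,"ry":0,"rz":0,"hand":0},
  {"x":0,"y":0,"z":0,"rx":0,"ry":0,"rz":0,"hand":0},
  {"x":0,"y":0,"z":0,"rx":0,"ry":0,"rz":0,"hand":0},
  {"x":0,"y":0,"z":0,"rx":0,"ry":0,"rz":0,"hand":0},
  {"x":0,"y":0,"z":0,"rx":0,"ry":0,"rz":0,"hand":0},
  {"x":0,"y":0,"z":0,"rx":0,"ry":0,"rz":0,"hand":0},
])

```text
time_s: 3.4
position: [0.5246, 0.2705, 0.2031]
tcp_rot: [3.141, -0.004, 0.34]
contact_force: [-0.2, -0.0, 5.8]
opening: 0.0227
finger_force: 58.5
```

```bash
python3 - <<'E'
import numpy as np
h=np.array([.628,.304]);c=np.array([.524,.270])
t0=np.arctan2(*(h-c)[::-1]);ve=.115
r=np.hypot(*(h-c));print(r,t0-ve)
for th in np.linspace(t0,ve+1.6,9): 
    p=h-.108*np.array([np.cos(th),np.sin(th)]);print(round(th-ve,2),np.round(p,4),np.round((p-c)/.4,3),"rz",round((th-t0)/1.5708,3))
E
```

```text
0.10941663493271941 0.20097027195298028
0.2 [0.5253 0.2704] [0.003 0.001] rz 0.0
0.38 [0.5328 0.2531] [ 0.022 -0.042] rz 0.111
0.55 [0.5431 0.2373] [ 0.048 -0.082] rz 0.223
0.73 [0.556  0.2235] [ 0.08  -0.116] rz 0.334
0.9 [0.5711 0.2122] [ 0.118 -0.144] rz 0.445
1.08 [0.5879 0.2037] [ 0.16  -0.166] rz 0.557
1.25 [0.606  0.1983] [ 0.205 -0.179] rz 0.668
1.43 [0.6247 0.1961] [ 0.252 -0.185] rz 0.779
1.6 [0.6435 0.1971] [ 0.299 -0.182] rz 0.891
```

Request:
apply_moves([
  {"x":0.012,"y":-0.022,"z":0,"rx":0,"ry":0,"rz":0.055,"hand":0},
  {"x":0.022,"y":-0.042,"z":0,"rx":0,"ry":0,"rz":0.11,"hand":0},
  {"x":0.034,"y":-0.063,"z":0,"rx":0,"ry":0,"rz":0.167,"hand":0},
  {"x":0.048,"y":-0.083,"z":0,"rx":0,"ry":0,"rz":0.223,"hand":0},
  {"x":0.063,"y":-0.1,"z":0,"rx":0,"ry":0,"rz":0.278,"hand":0},
  {"x":0.08,"y":-0.117,"z":0,"rx":0,"ry":0,"rz":0.334,"hand":0},
  {"x":0.099,"y":-0.132,"z":0,"rx":0,"ry":0,"rz":0.39,"hand":0},
  {"x":0.118,"y":-0.145,"z":0,"rx":0,"ry":0,"rz":0.445,"hand":0},
])

```text
time_s: 4.2
position: [0.5707, 0.2112, 0.2031]
tcp_rot: [3.141, 0.001, 1.043]
contact_force: [-3.5, -3.1, 8.1]
opening: 0.0226
finger_force: 58.6
```

Request:
apply_moves([
  {"x":0.021,"y":-0.012,"z":0,"rx":0,"ry":0,"rz":0.055,"hand":0},
  {"x":0.042,"y":-0.022,"z":0,"rx":0,"ry":0,"rz":0.11,"hand":0},
  {"x":0.064,"y":-0.029,"z":0,"rx":0,"ry":0,"rz":0.167,"hand":0},
  {"x":0.087,"y":-0.035,"z":0,"rx":0,"ry":0,"rz":0.223,"hand":0},
  {"x":0.11,"y":-0.039,"z":0,"rx":0,"ry":0,"rz":0.278,"hand":0},
  {"x":0.134,"y":-0.041,"z":0,"rx":0,"ry":0,"rz":0.334,"hand":0},
  {"x":0.157,"y":-0.04,"z":0,"rx":0,"ry":0,"rz":0.39,"hand":0},
  {"x":0.18,"y":-0.038,"z":0,"rx":0,"ry":0,"rz":0.445,"hand":0},
])

```text
time_s: 5.0
position: [0.6436, 0.1956, 0.2031]
tcp_rot: [3.14, 0.003, 1.742]
contact_force: [-1.4, -3.9, 6.7]
opening: 0.0227
finger_force: 58.8
```

Request:
apply_moves([
  {"x":0,"y":0,"z":0,"rx":0,"ry":0,"rz":0,"hand":0},
  {"x":0,"y":0,"z":0,"rx":0,"ry":0,"rz":0,"hand":0},
])

```text
time_s: 5.2
position: [0.6435, 0.1956, 0.2031]
tcp_rot: [3.14, 0.003, 1.739]
contact_force: [-0.6, -3.5, 7.7]
opening: 0.0226
finger_force: 59.1
```

Request:
apply_moves([
  {"x":0,"y":0,"z":0,"rx":0,"ry":0,"rz":0,"hand":1},
  {"x":0,"y":0,"z":0,"rx":0,"ry":0,"rz":0,"hand":1},
  {"x":0,"y":0,"z":0,"rx":0,"ry":0,"rz":0,"hand":1},
  {"x":0,"y":0,"z":0,"rx":0,"ry":0,"rz":0,"hand":1},
  {"x":0,"y":0,"z":0.1,"rx":0,"ry":0,"rz":0,"hand":1},
  {"x":0,"y":0,"z":0.2,"rx":0,"ry":0,"rz":0,"hand":1},
  {"x":0,"y":0,"z":0.25,"rx":0,"ry":0,"rz":-0.095,"hand":1},
  {"x":0,"y":0,"z":0.25,"rx":0,"ry":0,"rz":-0.19,"hand":1},
])

```text
time_s: 6.0
position: [0.6445, 0.1975, 0.3056]
tcp_rot: [3.134, -0.003, 1.434]
contact_force: [-0.3, 0.2, -0.2]
opening: 0.0853
finger_force: 0.0
```

Request:
apply_moves([
  {"x":-0.12,"y":0.04,"z":0,"rx":0,"ry":0,"rz":-0.75,"hand":1},
  {"x":-0.24,"y":0.08,"z":0,"rx":0,"ry":0,"rz":-0.75,"hand":1},
  {"x":-0.35,"y":0.12,"z":0,"rx":0,"ry":0,"rz":-0.75,"hand":1},
  {"x":-0.45,"y":0.16,"z":0,"rx":0,"ry":0,"rz":-0.75,"hand":1},
  {"x":-0.535,"y":0.215,"z":0,"rx":0,"ry":0,"rz":-0.75,"hand":1},
  {"x":-0.535,"y":0.215,"z":0,"rx":0,"ry":0,"rz":-0.75,"hand":1},
  {"x":-0.535,"y":0.215,"z":0,"rx":0,"ry":0,"rz":-0.75,"hand":1},
  {"x":-0.535,"y":0.215,"z":0,"rx":0,"ry":0,"rz":-0.75,"hand":1},
])

```text
time_s: 6.8
position: [0.4284, 0.2835, 0.3012]
tcp_rot: [-3.142, -0.0, 0.257]
contact_force: [0.4, -0.9, 0.0]
opening: 0.0854
finger_force: 0.0
```

Request:
apply_moves([
  {"x":0,"y":0,"z":0,"rx":0,"ry":0,"rz":-0.094,"hand":1},
  {"x":0,"y":0,"z":0,"rx":0,"ry":0,"rz":-0.094,"hand":1},
  {"x":0,"y":0,"z":0,"rx":0,"ry":0,"rz":-0.094,"hand":1},
])

```text
time_s: 7.1
position: [0.4289, 0.2831, 0.301]
tcp_rot: [3.142, 0.0, 0.117]
contact_force: [-0.1, 0.3, -0.2]
opening: 0.0855
finger_force: 0.0
```

```bash
python3 - <<'E'
from h import *
C,im=shot("wrist","w3"); s=bot.get_state(); print(s['time_s'],s['position'],s['tcp_rot'],s['joint_positions'])
C2,im2=shot("scene","s3")
a=im[0:400,100:540];b=cv2.resize(im2[90:200,290:430],(509,400),interpolation=2)
cv2.imwrite("pics/c3.png",cv2.resize(np.hstack([a,b]),(800,337)))
print(proj(C,(.429,.281,.115)))
E
```

```text
7.15 [0.42897852 0.28302937 0.30098997] [3.14151301e+00 2.02897817e-04 1.16551030e-01] [ 4.47771131e-01  1.85690137e-01  1.63531172e+00 -9.63463135e-06
  1.32080856e+00  1.90201880e+00]
[[325.37110521 198.90448713]]
```

View pics/c3.png

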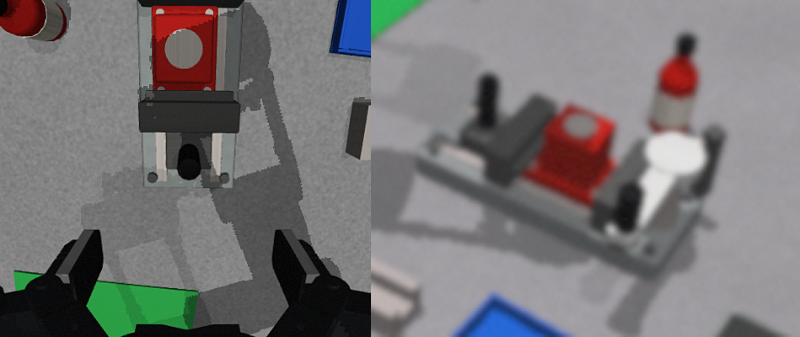

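The brace is parked over the near edge, and the handle at about (324,203) in the wrist image is where I expected it. Now I grip the handle and slide the jaw.

Request:
apply_moves([
  {"x":-0.006,"y":-0.003,"z":-0.1,"rx":0,"ry":0,"rz":0,"hand":1},
  {"x":-0.006,"y":-0.003,"z":-0.2,"rx":0,"ry":0,"rz":0,"hand":1},
  {"x":-0.006,"y":-0.003,"z":-0.3,"rx":0,"ry":0,"rz":0,"hand":1},
  {"x":-0.006,"y":-0.003,"z":-0.377,"rx":0,"ry":0,"rz":0,"hand":1},
  {"x":-0.006,"y":-0.003,"z":-0.377,"rx":0,"ry":0,"rz":0,"hand":0.5},
  {"x":-0.006,"y":-0.003,"z":-0.377,"rx":0,"ry":0,"rz":0,"hand":0},
  {"x":-0.006,"y":-0.003,"z":-0.377,"rx":0,"ry":0,"rz":0,"hand":0},
  {"x":-0.006,"y":-0.003,"z":-0.377,"rx":0,"ry":0,"rz":0,"hand":0},
])

```text
time_s: 8.0
position: [0.4278, 0.2824, 0.1522]
tcp_rot: [-3.14, -0.004, 0.114]
contact_force: [-0.1, 0.4, 0.7]
opening: 0.028
finger_force: 0.0
```

Request:
apply_moves([
  {"x":0,"y":0,"z":0,"rx":0,"ry":0,"rz":0,"hand":0},
  {"x":0,"y":0,"z":0,"rx":0,"ry":0,"rz":0,"hand":0},
  {"x":-0.015,"y":-0.002,"z":0,"rx":0,"ry":0,"rz":0,"hand":0},
  {"x":-0.03,"y":-0.004,"z":0,"rx":0,"ry":0,"rz":0,"hand":0},
  {"x":-0.045,"y":-0.005,"z":0,"rx":0,"ry":0,"rz":0,"hand":0},
  {"x":-0.06,"y":-0.007,"z":0,"rx":0,"ry":0,"rz":0,"hand":0},
  {"x":-0.075,"y":-0.009,"z":0,"rx":0,"ry":0,"rz":0,"hand":0},
  {"x":-0.085,"y":-0.01,"z":0,"rx":0,"ry":0,"rz":0,"hand":0},
])

```text
time_s: 8.8
position: [0.3947, 0.2781, 0.1523]
tcp_rot: [-3.141, -0.007, 0.115]
contact_force: [4.0, -2.7, 6.9]
opening: 0.0205
finger_force: 59.0
```

Request:
apply_moves([
  {"x":-0.005,"y":0,"z":0,"rx":0,"ry":0,"rz":0,"hand":0},
  {"x":-0.009,"y":-0.001,"z":0,"rx":0,"ry":0,"rz":0,"hand":0},
  {"x":-0.009,"y":-0.001,"z":0,"rx":0,"ry":0,"rz":0,"hand":0},
])

```text
time_s: 9.1
position: [0.3924, 0.2778, 0.1522]
tcp_rot: [-3.141, -0.009, 0.115]
contact_force: [6.9, -2.9, 3.0]
opening: 0.0205
finger_force: 44.3
```

Request:
apply_moves([
  {"x":0,"y":0,"z":0,"rx":0,"ry":0,"rz":0,"hand":1},
  {"x":0,"y":0,"z":0,"rx":0,"ry":0,"rz":0,"hand":1},
  {"x":0,"y":0,"z":0,"rx":0,"ry":0,"rz":0,"hand":1},
  {"x":0,"y":0,"z":0.12,"rx":0,"ry":0,"rz":0,"hand":1},
  {"x":0,"y":0,"z":0.24,"rx":0,"ry":0,"rz":0,"hand":1},
  {"x":0.1,"y":0.01,"z":0.36,"rx":0,"ry":0,"rz":0,"hand":1},
  {"x":0.2,"y":0.02,"z":0.42,"rx":0,"ry":0,"rz":0,"hand":1},
  {"x":0.275,"y":0.03,"z":0.42,"rx":0,"ry":0,"rz":0,"hand":1},
])

```text
time_s: 9.9
position: [0.5011, 0.2903, 0.3229]
tcp_rot: [-3.139, -0.008, 0.115]
contact_force: [-0.1, -0.3, -0.1]
opening: 0.0855
finger_force: 0.0
```

Request:
apply_moves([
  {"x":0,"y":0,"z":0,"rx":0,"ry":0,"rz":0,"hand":1},
  {"x":0,"y":0,"z":0,"rx":0,"ry":0,"rz":0,"hand":1},
  {"x":0,"y":0,"z":0,"rx":0,"ry":0,"rz":0,"hand":1},
])

```text
time_s: 10.2
position: [0.4975, 0.2892, 0.3172]
tcp_rot: [3.141, 0.004, 0.114]
contact_force: [-0.4, 0.1, 0.2]
opening: 0.0853
finger_force: 0.0
```

```bash
python3 - <<'E'
from h import *
C,im=shot("wrist","w4"); s=bot.get_state(); print(s['time_s'],s['position'],s['tcp_rot'])
hsv=cv2.cvtColor(im,cv2.COLOR_BGR2HSV)
m=(((hsv[...,0]<8)|(hsv[...,0]>172))&(hsv[...,1]>140)).astype(np.uint8)
for c in cv2.findContours(m,0,2)[0]:
    if cv2.contourArea(c)>800: print(cv2.contourArea(c),cv2.boundingRect(c),rect(plane(C,c.reshape(-1,2),.045)))
cv2.imwrite("pics/w4.png",im)
C3=cam("wrist",dict(position=np.array([0.42897852,0.28302937,0.30098997]),tcp_rot=np.array([3.14151301,.000203,.11655])))
print("w3 disc",plane(C3,[(318.4,58)],.1))
E
```

```text
10.25 [0.49738818 0.28924214 0.31738408] [3.14098792e+00 2.93501408e-03 1.14535768e-01]
6242.0 (282, 90, 70, 94) [528.9 298.5  88.7  65.3   6.4]
1817.5 (115, 75, 53, 51) [546.8 465.7  49.4  45.7 -81.6]
w3 disc [[0.52839337 0.29754963]]
```

View pics/w4.png

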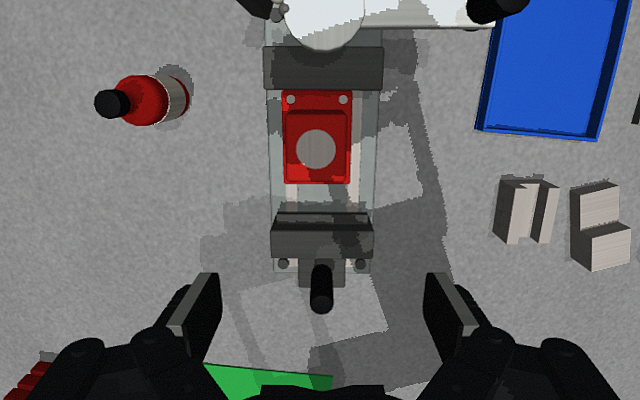

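The housing is centred at (316,140) in the wrist image, which is world (529,297) mm, and the jaw is open. Grasping and lifting it.

Request:
apply_moves([
  {"x":0.079,"y":0.02,"z":-0.05,"rx":0,"ry":0,"rz":0,"hand":1},
  {"x":0.079,"y":0.02,"z":-0.15,"rx":0,"ry":0,"rz":0,"hand":1},
  {"x":0.079,"y":0.02,"z":-0.27,"rx":0,"ry":0,"rz":0,"hand":1},
  {"x":0.079,"y":0.02,"z":-0.38,"rx":0,"ry":0,"rz":0,"hand":1},
  {"x":0.079,"y":0.02,"z":-0.458,"rx":0,"ry":0,"rz":0,"hand":1},
  {"x":0.079,"y":0.02,"z":-0.458,"rx":0,"ry":0,"rz":0,"hand":1},
  {"x":0.079,"y":0.02,"z":-0.458,"rx":0,"ry":0,"rz":0,"hand":0.4},
  {"x":0.079,"y":0.02,"z":-0.458,"rx":0,"ry":0,"rz":0,"hand":0.2},
])

```text
time_s: 11.05
position: [0.5316, 0.2981, 0.1374]
tcp_rot: [-3.14, -0.004, 0.114]
contact_force: [0.3, -0.1, -0.2]
opening: 0.0593
finger_force: 0.0
```

Request:
apply_moves([
  {"x":0,"y":0,"z":0,"rx":0,"ry":0,"rz":0,"hand":0},
  {"x":0,"y":0,"z":0,"rx":0,"ry":0,"rz":0,"hand":0},
  {"x":0,"y":0,"z":0,"rx":0,"ry":0,"rz":0,"hand":0},
  {"x":0,"y":0,"z":0,"rx":0,"ry":0,"rz":0,"hand":0},
])

```text
time_s: 11.45
position: [0.5318, 0.2983, 0.1378]
tcp_rot: [-3.14, -0.005, 0.114]
contact_force: [-1.0, 1.7, 7.1]
opening: 0.0493
finger_force: 63.9
```

Request:
apply_moves([
  {"x":0,"y":0,"z":0.04,"rx":0,"ry":0,"rz":0,"hand":0},
  {"x":0,"y":0,"z":0.1,"rx":0,"ry":0,"rz":0,"hand":0},
  {"x":0,"y":0,"z":0.18,"rx":0,"ry":0,"rz":0,"hand":0},
  {"x":0,"y":0,"z":0.27,"rx":0,"ry":0,"rz":0,"hand":0},
  {"x":0,"y":0,"z":0.36,"rx":0,"ry":0,"rz":0,"hand":0},
  {"x":0,"y":0,"z":0.44,"rx":0,"ry":0,"rz":0,"hand":0},
  {"x":0,"y":0,"z":0.44,"rx":0,"ry":0,"rz":0,"hand":0},
])

```text
time_s: 12.15
position: [0.5323, 0.298, 0.3164]
tcp_rot: [-3.139, -0.01, 0.114]
contact_force: [1.0, 0.1, -3.3]
opening: 0.0491
finger_force: 63.9
```

Request:
apply_moves([
  {"x":0.04,"y":-0.09,"z":0,"rx":0,"ry":0,"rz":0,"hand":0},
  {"x":0.085,"y":-0.19,"z":0,"rx":0,"ry":0,"rz":-0.02,"hand":0},
  {"x":0.13,"y":-0.29,"z":0,"rx":0,"ry":0,"rz":-0.03,"hand":0},
  {"x":0.175,"y":-0.39,"z":0,"rx":0,"ry":0,"rz":-0.046,"hand":0},
  {"x":0.215,"y":-0.49,"z":0,"rx":0,"ry":0,"rz":-0.046,"hand":0},
  {"x":0.247,"y":-0.567,"z":0,"rx":0,"ry":0,"rz":-0.046,"hand":0},
  {"x":0.247,"y":-0.567,"z":0,"rx":0,"ry":0,"rz":-0.046,"hand":0},
  {"x":0.247,"y":-0.567,"z":0,"rx":0,"ry":0,"rz":-0.046,"hand":0},
])

```text
time_s: 12.95
position: [0.6287, 0.0697, 0.3087]
tcp_rot: [-3.141, 0.004, 0.04]
contact_force: [0.6, 0.9, -4.8]
opening: 0.0495
finger_force: 64.5
```

Request:
apply_moves([
  {"x":0,"y":0,"z":-0.1,"rx":0,"ry":0,"rz":0,"hand":0},
  {"x":0,"y":0,"z":-0.2,"rx":0,"ry":0,"rz":0,"hand":0},
  {"x":0,"y":0,"z":-0.3,"rx":0,"ry":0,"rz":0,"hand":0},
  {"x":0,"y":0,"z":-0.38,"rx":0,"ry":0,"rz":0,"hand":0},
  {"x":0,"y":0,"z":-0.44,"rx":0,"ry":0,"rz":0,"hand":0},
  {"x":0,"y":0,"z":-0.48,"rx":0,"ry":0,"rz":0,"hand":0},
  {"x":0,"y":0,"z":-0.48,"rx":0,"ry":0,"rz":0,"hand":0},
])

```text
time_s: 13.65
position: [0.6263, 0.072, 0.1155]
tcp_rot: [-3.141, 0.008, 0.043]
contact_force: [-0.6, 0.1, -3.7]
opening: 0.0494
finger_force: 64.2
```

```bash
python3 - <<'E'
from h import *
C,im=shot("scene","s5"); s=bot.get_state(); print(s['time_s'],s['position'],s['tcp_rot'],s['opening'],s['contact_force'])
C2,im2=shot("side","d5")
a=cv2.resize(im[160:270,280:400],(436,400),interpolation=2);b=cv2.resize(im2[180:280,250:350],(360,360),interpolation=2)
b=cv2.copyMakeBorder(b,0,40,0,0,0)
cv2.imwrite("pics/c5.png",np.hstack([a,b]))
E
```

```text
13.7 [0.62766965 0.07185445 0.11733535] [-3.14111859  0.00459438  0.04309586] 0.04912758056999877 [-0.82138038  0.53447299 -4.04609431]
```

View pics/c5.png

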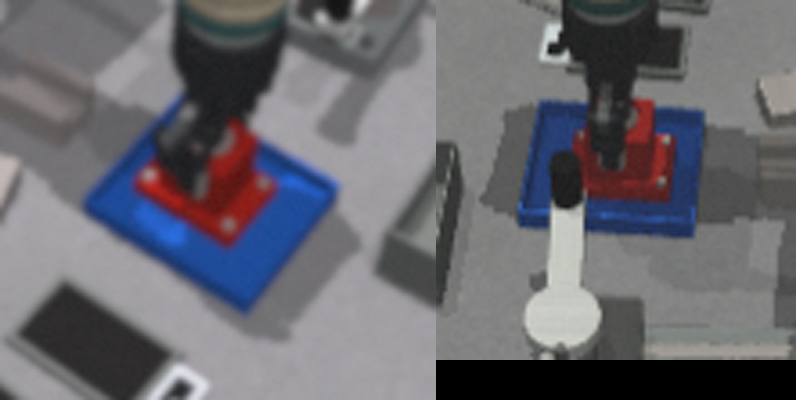

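The housing hangs level inside the tray, just above the floor, so I lower it, release and lift off. Then I look over the blocks.

Request:
apply_moves([
  {"x":0,"y":0,"z":-0.008,"rx":0,"ry":0,"rz":0,"hand":0},
  {"x":0,"y":0,"z":-0.014,"rx":0,"ry":0,"rz":0,"hand":0},
  {"x":0,"y":0,"z":-0.014,"rx":0,"ry":0,"rz":0,"hand":0},
  {"x":0,"y":0,"z":-0.014,"rx":0,"ry":0,"rz":0,"hand":1},
  {"x":0,"y":0,"z":-0.014,"rx":0,"ry":0,"rz":0,"hand":1},
  {"x":0,"y":0,"z":-0.014,"rx":0,"ry":0,"rz":0,"hand":1},
  {"x":0,"y":0,"z":0.1,"rx":0,"ry":0,"rz":0,"hand":1},
  {"x":0,"y":0,"z":0.2,"rx":0,"ry":0,"rz":0,"hand":1},
])

```text
time_s: 14.55
position: [0.6292, 0.0705, 0.1997]
tcp_rot: [-3.142, 0.002, 0.042]
contact_force: [0.7, -0.6, -0.0]
opening: 0.0858
finger_force: 0.0
```

Request:
apply_moves([
  {"x":-0.05,"y":-0.1,"z":0.1,"rx":0,"ry":0,"rz":-0.03,"hand":1},
  {"x":-0.12,"y":-0.2,"z":0.2,"rx":0,"ry":0,"rz":-0.03,"hand":1},
  {"x":-0.15,"y":-0.3,"z":0.25,"rx":0,"ry":0,"rz":-0.03,"hand":1},
  {"x":-0.19,"y":-0.4,"z":0.35,"rx":0,"ry":0,"rz":-0.03,"hand":1},
  {"x":-0.19,"y":-0.5,"z":0.45,"rx":0,"ry":0,"rz":-0.03,"hand":1},
  {"x":-0.19,"y":-0.55,"z":0.5,"rx":0,"ry":0,"rz":-0.03,"hand":1},
  {"x":-0.19,"y":-0.55,"z":0.5,"rx":0,"ry":0,"rz":-0.03,"hand":1},
  {"x":-0.19,"y":-0.55,"z":0.5,"rx":0,"ry":0,"rz":-0.03,"hand":1},
])

```text
time_s: 15.35
position: [0.5536, -0.1507, 0.4008]
tcp_rot: [3.14, -0.004, -0.008]
contact_force: [0.6, -0.4, 0.1]
opening: 0.0852
finger_force: 0.0
```

Request:
apply_moves([
  {"x":0,"y":0,"z":0,"rx":0,"ry":0,"rz":0,"hand":1},
  {"x":0,"y":0,"z":0,"rx":0,"ry":0,"rz":0,"hand":1},
])

```text
time_s: 15.55
position: [0.553, -0.1479, 0.3972]
tcp_rot: [-3.14, 0.003, -0.004]
contact_force: [0.1, 0.4, -0.1]
opening: 0.0852
finger_force: 0.0
```

```bash
python3 - <<'E'
from h import *
C,im=shot("wrist","w6"); s=bot.get_state(); print(s['time_s'],repr(s['position']),repr(s['tcp_rot']))
E
```

```text
15.6 array([ 0.5531242 , -0.14787859,  0.39733867]) array([-3.13989637e+00,  3.09178767e-03, -3.66532140e-03])
```

View pics/w6.png

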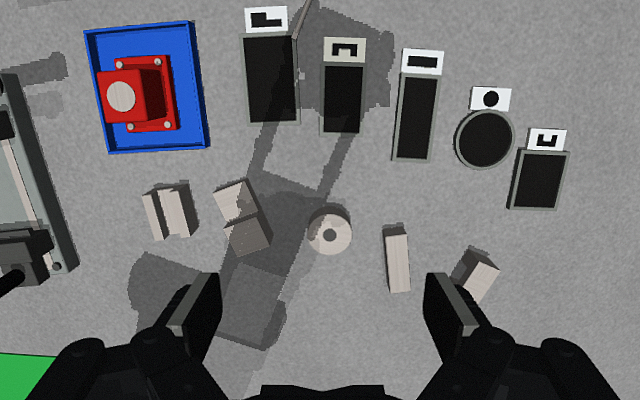

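The wrist view shows the housing standing in the tray at (135,95). The nests from left to right are step (270,80), bridge (343,98), bar (415,118), disc (484,138) and channel (538,180). The blocks are channel (168,212), step (242,217), disc (330,233), bar (397,258) and bridge (477,280). I'll measure them by their warm tint.

```bash
cat >> h.py <<'E'
def warm(im,t=7):
    b=cv2.GaussianBlur(im,(3,3),0).astype(int); hs=cv2.cvtColor(im,cv2.COLOR_BGR2HSV)
    m=((b[...,2]-b[...,0]>=t)&(hs[...,1]<90)&(b[...,2]>60)).astype(np.uint8)
    return cv2.morphologyEx(m,cv2.MORPH_OPEN,np.ones((3,3)))
E
python3 - <<'E'
from h import *
C=cam("wrist",dict(position=np.array([0.5531242,-0.14787859,0.39733867]),tcp_rot=np.array([-3.13989637e+00,3.09178767e-03,-3.66532140e-03])))
im=cv2.imread("pics/w6.png")
print([im[p[1],p[0]].tolist() for p in[(155,215),(249,237),(330,215),(397,262),(482,275),(230,300),(560,350),(230,195)]])
m=warm(im)
v=np.dstack([m*255]*3)
hsv=cv2.cvtColor(im,cv2.COLOR_BGR2HSV);d=(hsv[...,2]<45).astype(np.uint8)
for c in cv2.findContours(d,0,2)[0]:
    x,y,w,h=cv2.boundingRect(c)
    if cv2.contourArea(c)>700 and y<230 and x>230: print("dark",(x,y,w,h),rect(plane(C,c.reshape(-1,2),.005)))
for c in cv2.findContours(m,0,2)[0]:
    x,y,w,h=cv2.boundingRect(c)
    if cv2.contourArea(c)>100 and y>150 and y<320: print("blk",(x,y,w,h),cv2.contourArea(c),rect(plane(C,c.reshape(-1,2),.03)))
cv2.imwrite("pics/m6.png",np.vstack([cv2.resize(v[160:320,100:520],(800,290)),cv2.resize(im[160:320,100:520],(800,305),interpolation=2)]))
E
```

```text
[[177, 182, 192], [92, 97, 100], [171, 178, 183], [169, 177, 183], [174, 182, 185], [89, 89, 89], [20, 18, 20], [179, 186, 192]]
dark (514, 154, 52, 54) [ 510.4 -444.6   73.9   60.    -2. ]
dark (459, 113, 53, 54) [ 565.6 -360.1   69.2   68.4  -21.9]
dark (397, 77, 40, 82) [ 592.5 -266.5  100.    39.8   -3.4]
dark (324, 66, 39, 67) [ 616.  -172.3   80.1   45.8   -2. ]
dark (243, 35, 53, 87) [640.7 -82.8 100.8  58.4   1.9]
blk (463, 262, 37, 41) 774.0 [ 368.9 -368.2   59.8   38.   -25. ]
blk (385, 234, 26, 59) 1169.0 [ 399.5 -250.1   91.    29.8    8. ]
blk (224, 218, 45, 38) 1004.5 [440.7 -44.5  49.2  44.6 -70.3]
blk (308, 214, 44, 41) 1381.0 [ 4.440e+02 -1.561e+02  5.800e+01  5.750e+01 -3.000e-01]
blk (142, 194, 22, 47) 417.0 [468.8  79.7  66.1  14.2   6.8]
blk (157, 188, 33, 50) 924.5 [474.7  50.2  70.1  29.7   6.9]
blk (213, 182, 44, 40) 1072.5 [490.5 -33.6  47.1  44.3 -69.4]
```

View pics/m6.png

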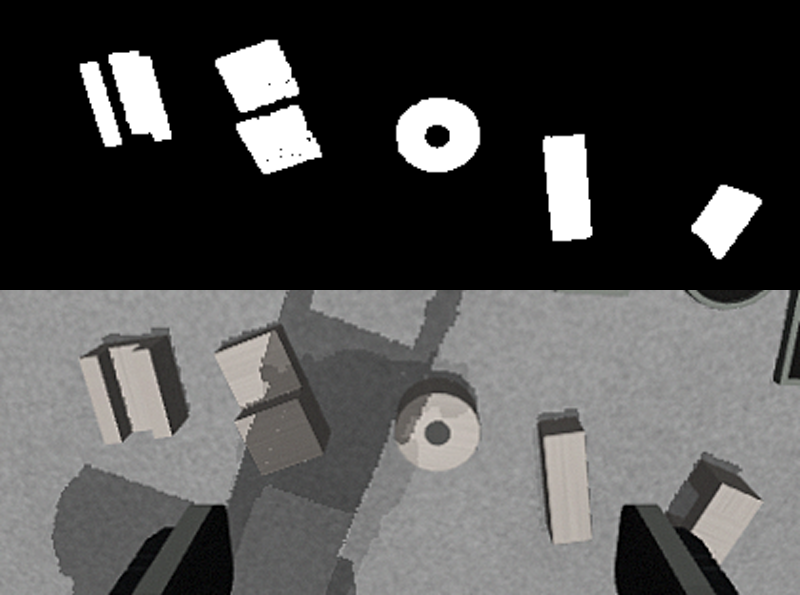

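The mask isolates every block. The step's high half is the near one, since its dark riser faces the camera, and the bridge is partly hidden by a finger. Refining with the true top heights.

```bash
cat >> h.py <<'E'
ZT=dict(bar=.03,disc=.034,channel=.036,bridge=.04,step=.04)
NEST=dict(channel=(510,-444.5,-2.2),disc=(565.5,-360,0),bar=(592,-266.5,-3.2),bridge=(615.5,-172.5,-2),step=(640,-83,2))
def look(block,near,st,im,box=None):
    """block measured at its top height among warm blobs near (mm) -> world rect; step: blobs listed at .04 and .02"""
    C=cam("wrist",st); m=warm(im)
    if block!="step": m=cv2.morphologyEx(m,cv2.MORPH_CLOSE,np.ones((9,9)))
    for c in cv2.findContours(m,0,2)[0]:
        if cv2.contourArea(c)<150: continue
        p=c.reshape(-1,2)
        for z in ([.04,.02] if block=="step" else [ZT[block]]):
            r=rect(plane(C,p,z))
            if np.hypot(r[0]-near[0],r[1]-near[1])<70: print(block,"z",z,cv2.boundingRect(c),r)
def units(st,x,y,z,yawdeg):
    p=st['position'];dy=(np.degrees(st['tcp_rot'][2])-yawdeg+90)%180-90
    print("from",np.round(p,4),"yaw",round(np.degrees(st['tcp_rot'][2]),1),"-> units",np.round((np.array([x,y,z])/1000-p)/.4,3),"rz",round(-dy/90,3))
E
python3 - <<'E'
from h import *
st=dict(position=np.array([0.5531242,-0.14787859,0.39733867]),tcp_rot=np.array([-3.13989637e+00,3.09178767e-03,-3.66532140e-03]))
im=cv2.imread("pics/w6.png")
for b,n in dict(bar=(400,-250),disc=(444,-156),channel=(472,65),bridge=(369,-368),step=(465,-40)).items(): look(b,n,st,im)
s=bot.get_state();units(s,399.5,-250,200,8)
E
```

```text
bar z 0.03 (385, 234, 26, 59) [ 399.5 -250.1   91.    29.8    8. ]
disc z 0.034 (308, 214, 44, 41) [ 4.458e+02 -1.561e+02  5.740e+01  5.700e+01 -3.000e-01]
channel z 0.036 (142, 188, 48, 53) [475.5  58.4  69.5  51.1   7.1]
bridge z 0.04 (463, 262, 37, 41) [ 375.  -363.2   58.4   37.1  -25. ]
step z 0.04 (224, 218, 45, 38) [445.2 -46.8  48.1  43.6 -70.3]
step z 0.02 (224, 218, 45, 38) [436.3 -42.1  50.3  45.6 -70.3]
step z 0.04 (213, 182, 44, 40) [493.8 -36.2  46.   43.3 -69.4]
step z 0.02 (213, 182, 44, 40) [487.2 -31.   48.1  45.4 -69.4]
from [ 0.5531 -0.1479  0.3973] yaw -0.2 -> units [-0.384 -0.255 -0.493] rz 0.091
```

Request:
apply_moves([
  {"x":-0.1,"y":-0.06,"z":-0.08,"rx":0,"ry":0,"rz":0.091,"hand":0.6},
  {"x":-0.19,"y":-0.12,"z":-0.16,"rx":0,"ry":0,"rz":0.091,"hand":0.6},
  {"x":-0.27,"y":-0.18,"z":-0.25,"rx":0,"ry":0,"rz":0.091,"hand":0.6},
  {"x":-0.34,"y":-0.23,"z":-0.34,"rx":0,"ry":0,"rz":0.091,"hand":0.6},
  {"x":-0.384,"y":-0.255,"z":-0.43,"rx":0,"ry":0,"rz":0.091,"hand":0.6},
  {"x":-0.384,"y":-0.255,"z":-0.493,"rx":0,"ry":0,"rz":0.091,"hand":0.6},
  {"x":-0.384,"y":-0.255,"z":-0.493,"rx":0,"ry":0,"rz":0.091,"hand":0.6},
  {"x":-0.384,"y":-0.255,"z":-0.493,"rx":0,"ry":0,"rz":0.091,"hand":0.6},
])

```text
time_s: 16.4
position: [0.4003, -0.2508, 0.2018]
tcp_rot: [-3.141, 0.0, 0.138]
contact_force: [0.6, -0.0, 0.3]
opening: 0.051
finger_force: 0.0
```

```bash
python3 - <<'E'
from h import *
st=bot.get_state();C,im=shot("wrist","w7")
look("bar",(400,-250),st,im);look("bridge",(370,-363),st,im);look("disc",(446,-156),st,im)
units(st,399.5,-250,79,8)
E
```

```text
bar z 0.03 (302, 145, 42, 118) [ 398.7 -250.9   88.7   28.5    8. ]
bridge z 0.04 (423, 221, 89, 92) [ 368.2 -360.5   70.7   36.7  -24.9]
disc z 0.034 (148, 78, 87, 90) [ 445.3 -156.2   58.5   58.1   51.5]
from [ 0.4003 -0.2508  0.2018] yaw 7.9 -> units [-0.002  0.002 -0.307] rz 0.001
```

Request:
apply_moves([
  {"x":-0.003,"y":0,"z":-0.1,"rx":0,"ry":0,"rz":0,"hand":0.6},
  {"x":-0.003,"y":0,"z":-0.2,"rx":0,"ry":0,"rz":0,"hand":0.6},
  {"x":-0.003,"y":0,"z":-0.27,"rx":0,"ry":0,"rz":0,"hand":0.6},
  {"x":-0.003,"y":0,"z":-0.305,"rx":0,"ry":0,"rz":0,"hand":0.6},
  {"x":-0.003,"y":0,"z":-0.305,"rx":0,"ry":0,"rz":0,"hand":0.6},
  {"x":-0.003,"y":0,"z":-0.305,"rx":0,"ry":0,"rz":0,"hand":0},
  {"x":-0.003,"y":0,"z":-0.305,"rx":0,"ry":0,"rz":0,"hand":0},
  {"x":-0.003,"y":0,"z":-0.305,"rx":0,"ry":0,"rz":0,"hand":0},
])

```text
time_s: 17.25
position: [0.4002, -0.2521, 0.0817]
tcp_rot: [3.138, -0.003, 0.138]
contact_force: [1.4, 0.9, 6.2]
opening: 0.0289
finger_force: 61.1
```

Request:
apply_moves([
  {"x":0,"y":0,"z":0,"rx":0,"ry":0,"rz":0,"hand":0},
  {"x":0,"y":0,"z":0,"rx":0,"ry":0,"rz":0,"hand":0},
  {"x":0,"y":0,"z":0.06,"rx":0,"ry":0,"rz":0,"hand":0},
  {"x":0,"y":0,"z":0.14,"rx":0,"ry":0,"rz":0,"hand":0},
  {"x":0,"y":0,"z":0.2,"rx":0,"ry":0,"rz":0,"hand":0},
  {"x":0,"y":0,"z":0.2,"rx":0,"ry":0,"rz":0,"hand":0},
])

```text
time_s: 17.85
position: [0.4002, -0.2527, 0.1631]
tcp_rot: [3.135, -0.005, 0.138]
contact_force: [1.7, 0.1, -3.0]
opening: 0.0287
finger_force: 60.7
```

```bash
python3 - <<'E'
from h import *
st=bot.get_state();print(st['opening'],st['finger_force'],st['contact_force'])
units(st,592.5,-266.5,160,-3.2)
E
```

```text
0.028721545015191925 60.714672803878784 [ 1.66375687  0.07094939 -2.96382075]
from [ 0.4002 -0.2527  0.1631] yaw 7.9 -> units [ 0.481 -0.034 -0.008] rz -0.123
```

Request:
apply_moves([
  {"x":0.1,"y":-0.01,"z":0,"rx":0,"ry":0,"rz":-0.06,"hand":0},
  {"x":0.21,"y":-0.02,"z":0,"rx":0,"ry":0,"rz":-0.123,"hand":0},
  {"x":0.32,"y":-0.03,"z":0,"rx":0,"ry":0,"rz":-0.123,"hand":0},
  {"x":0.42,"y":-0.034,"z":0,"rx":0,"ry":0,"rz":-0.123,"hand":0},
  {"x":0.481,"y":-0.034,"z":0,"rx":0,"ry":0,"rz":-0.123,"hand":0},
  {"x":0.481,"y":-0.034,"z":0,"rx":0,"ry":0,"rz":-0.123,"hand":0},
  {"x":0.481,"y":-0.034,"z":-0.06,"rx":0,"ry":0,"rz":-0.123,"hand":0},
  {"x":0.481,"y":-0.034,"z":-0.12,"rx":0,"ry":0,"rz":-0.123,"hand":0},
])

```text
time_s: 18.65
position: [0.5902, -0.2646, 0.1102]
tcp_rot: [-3.141, 0.001, -0.055]
contact_force: [-0.1, 0.0, -4.3]
opening: 0.029
finger_force: 60.7
```

Request:
apply_moves([
  {"x":0,"y":0,"z":0,"rx":0,"ry":0,"rz":0,"hand":0},
  {"x":0,"y":0,"z":0,"rx":0,"ry":0,"rz":0,"hand":0},
])

```text
time_s: 18.85
position: [0.5898, -0.2646, 0.1106]
tcp_rot: [-3.14, 0.003, -0.056]
contact_force: [0.9, 0.1, -3.5]
opening: 0.029
finger_force: 60.4
```

```bash
python3 - <<'E'
from h import *
st=bot.get_state();print(st['opening'],st['finger_force'],st['contact_force'])
units(st,592.5,-266.5,88,-3.2)
E
```

```text
0.02903768914305271 60.38833022117615 [ 0.87224728  0.07369658 -3.46615317]
from [ 0.5898 -0.2646  0.1106] yaw -3.2 -> units [ 0.007 -0.005 -0.057] rz 0.0
```

Request:
apply_moves([
  {"x":0.007,"y":-0.005,"z":-0.03,"rx":0,"ry":0,"rz":0,"hand":0},
  {"x":0.007,"y":-0.005,"z":-0.057,"rx":0,"ry":0,"rz":0,"hand":0},
  {"x":0.007,"y":-0.005,"z":-0.057,"rx":0,"ry":0,"rz":0,"hand":0},
  {"x":0.007,"y":-0.005,"z":-0.057,"rx":0,"ry":0,"rz":0,"hand":0.6},
  {"x":0.007,"y":-0.005,"z":-0.057,"rx":0,"ry":0,"rz":0,"hand":0.6},
  {"x":0.007,"y":-0.005,"z":-0.057,"rx":0,"ry":0,"rz":0,"hand":0.6},
  {"x":0.007,"y":-0.005,"z":0.06,"rx":0,"ry":0,"rz":0,"hand":0.6},
  {"x":0.007,"y":-0.005,"z":0.18,"rx":0,"ry":0,"rz":0,"hand":0.8},
])

```text
time_s: 19.65
position: [0.5931, -0.2666, 0.1838]
tcp_rot: [-3.14, 0.003, -0.056]
contact_force: [0.7, -0.5, 0.6]
opening: 0.0644
finger_force: 0.0
```

Request:
apply_moves([
  {"x":-0.1,"y":-0.04,"z":0.05,"rx":0,"ry":0,"rz":-0.09,"hand":0.8},
  {"x":-0.2,"y":-0.08,"z":0.05,"rx":0,"ry":0,"rz":-0.18,"hand":0.8},
  {"x":-0.3,"y":-0.12,"z":0.05,"rx":0,"ry":0,"rz":-0.241,"hand":0.8},
  {"x":-0.4,"y":-0.16,"z":0.05,"rx":0,"ry":0,"rz":-0.241,"hand":0.8},
  {"x":-0.5,"y":-0.2,"z":0.05,"rx":0,"ry":0,"rz":-0.241,"hand":0.8},
  {"x":-0.56,"y":-0.236,"z":0.05,"rx":0,"ry":0,"rz":-0.241,"hand":0.8},
  {"x":-0.56,"y":-0.236,"z":0.05,"rx":0,"ry":0,"rz":-0.241,"hand":0.8},
  {"x":-0.56,"y":-0.236,"z":0.05,"rx":0,"ry":0,"rz":-0.241,"hand":0.8},
])

```text
time_s: 20.45
position: [0.3698, -0.3619, 0.2047]
tcp_rot: [3.141, -0.002, -0.436]
contact_force: [-0.2, 0.4, 0.1]
opening: 0.0686
finger_force: 0.0
```

```bash
python3 - <<'E'
from h import *
st=bot.get_state();C,im=shot("wrist","w8")
look("bridge",(370,-363),st,im);look("disc",(446,-156),st,im)
C=cam("wrist",st)
for c in cv2.findContours(warm(im),0,2)[0]:
    if cv2.contourArea(c)>150: print(cv2.boundingRect(c),rect(plane(C,c.reshape(-1,2),.035)))
units(st,368.2,-360.5,81,-24.9)
cv2.imwrite("pics/w8.png",im)
E
```

```text
bridge z 0.04 (296, 162, 52, 95) [ 368.  -360.6   69.9   35.6  -24.7]
disc z 0.034 (0, 192, 75, 71) [ 445.5 -156.1   59.2   58.7  -87.6]
(3, 192, 72, 71) [ 445.7 -157.    58.8   57.8   65.8]
(296, 162, 52, 95) [ 366.4 -359.8   71.4   36.3  -24.7]
(31, 0, 55, 41) [ 559.7 -264.9   29.4   28.5   86.5]
from [ 0.3698 -0.3619  0.2047] yaw -25.0 -> units [-0.004  0.003 -0.309] rz 0.001
```

View pics/w8.png

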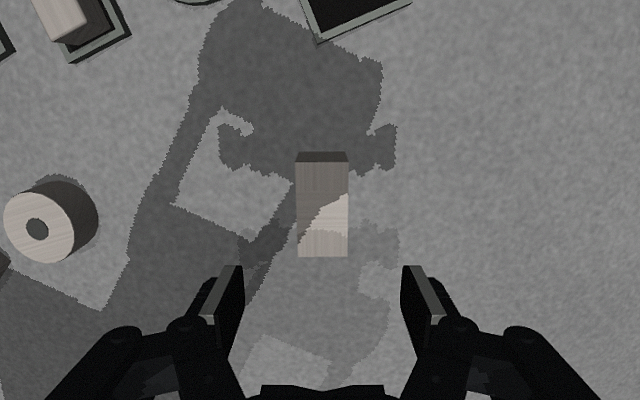

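The bridge lies at (322,209), 70 x 36 mm on top and between the fingers. The bar sits in its nest at the upper left (65,20).

Request:
apply_moves([
  {"x":-0.004,"y":0.003,"z":-0.1,"rx":0,"ry":0,"rz":0,"hand":0.8},
  {"x":-0.004,"y":0.003,"z":-0.2,"rx":0,"ry":0,"rz":0,"hand":0.8},
  {"x":-0.004,"y":0.003,"z":-0.27,"rx":0,"ry":0,"rz":0,"hand":0.8},
  {"x":-0.004,"y":0.003,"z":-0.3,"rx":0,"ry":0,"rz":0,"hand":0.8},
  {"x":-0.004,"y":0.003,"z":-0.3,"rx":0,"ry":0,"rz":0,"hand":0.8},
  {"x":-0.004,"y":0.003,"z":-0.3,"rx":0,"ry":0,"rz":0,"hand":0},
  {"x":-0.004,"y":0.003,"z":-0.3,"rx":0,"ry":0,"rz":0,"hand":0},
  {"x":-0.004,"y":0.003,"z":-0.3,"rx":0,"ry":0,"rz":0,"hand":0},
])

```text
time_s: 21.3
position: [0.3692, -0.3612, 0.0856]
tcp_rot: [3.14, -0.004, -0.434]
contact_force: [0.8, -0.1, 3.3]
opening: 0.0346
finger_force: 60.7
```

Request:
apply_moves([
  {"x":0,"y":0,"z":0,"rx":0,"ry":0,"rz":0,"hand":0},
  {"x":0,"y":0,"z":0,"rx":0,"ry":0,"rz":0,"hand":0},
  {"x":0,"y":0,"z":0,"rx":0,"ry":0,"rz":0,"hand":0},
  {"x":0,"y":0,"z":0.08,"rx":0,"ry":0,"rz":0,"hand":0},
  {"x":0,"y":0,"z":0.18,"rx":0,"ry":0,"rz":0,"hand":0},
  {"x":0,"y":0,"z":0.26,"rx":0,"ry":0,"rz":0,"hand":0},
  {"x":0,"y":0,"z":0.26,"rx":0,"ry":0,"rz":0,"hand":0},
])

```text
time_s: 22.0
position: [0.3698, -0.3622, 0.1924]
tcp_rot: [3.137, -0.009, -0.434]
contact_force: [0.8, -0.1, -3.0]
opening: 0.0348
finger_force: 61.4
```

```bash
python3 - <<'E'
from h import *
st=bot.get_state();print(st['opening'],st['finger_force'],st['contact_force'])
units(st,615.5,-172.5,190,-2)
E
```

```text
0.034782031294668794 61.40841364860535 [ 0.79710214 -0.10772955 -3.0323383 ]
from [ 0.3698 -0.3622  0.1924] yaw -24.9 -> units [ 0.614  0.474 -0.006] rz 0.254
```

Request:
apply_moves([
  {"x":0.08,"y":0.06,"z":0,"rx":0,"ry":0,"rz":0.06,"hand":0},
  {"x":0.18,"y":0.14,"z":0,"rx":0,"ry":0,"rz":0.12,"hand":0},
  {"x":0.28,"y":0.21,"z":0,"rx":0,"ry":0,"rz":0.18,"hand":0},
  {"x":0.38,"y":0.29,"z":0,"rx":0,"ry":0,"rz":0.254,"hand":0},
  {"x":0.48,"y":0.37,"z":0,"rx":0,"ry":0,"rz":0.254,"hand":0},
  {"x":0.56,"y":0.435,"z":0,"rx":0,"ry":0,"rz":0.254,"hand":0},
  {"x":0.614,"y":0.474,"z":0,"rx":0,"ry":0,"rz":0.254,"hand":0},
  {"x":0.614,"y":0.474,"z":0,"rx":0,"ry":0,"rz":0.254,"hand":0},
])

```text
time_s: 22.8
position: [0.6161, -0.1677, 0.1859]
tcp_rot: [-3.14, 0.0, -0.032]
contact_force: [-0.5, -0.5, -1.8]
opening: 0.0351
finger_force: 61.3
```

Request:
apply_moves([
  {"x":0,"y":0,"z":-0.06,"rx":0,"ry":0,"rz":0,"hand":0},
  {"x":0,"y":0,"z":-0.14,"rx":0,"ry":0,"rz":0,"hand":0},
  {"x":0,"y":0,"z":-0.19,"rx":0,"ry":0,"rz":0,"hand":0},
  {"x":0,"y":0,"z":-0.19,"rx":0,"ry":0,"rz":0,"hand":0},
  {"x":0,"y":0,"z":-0.19,"rx":0,"ry":0,"rz":0,"hand":0},
])

```text
time_s: 23.3
position: [0.613, -0.1709, 0.1111]
tcp_rot: [-3.141, 0.002, -0.036]
contact_force: [-0.0, 0.0, -1.5]
opening: 0.0352
finger_force: 61.2
```

```bash
python3 - <<'E'
from h import *
st=bot.get_state();print(st['opening'],st['finger_force'],st['contact_force'])
units(st,616.2,-173,91.5,-2)
E
```

```text
0.03517066247383894 61.214014291763306 [-0.02668     0.04075523 -1.45990725]
from [ 0.613  -0.1709  0.1111] yaw -2.1 -> units [ 0.008 -0.005 -0.049] rz 0.001
```

Request:
apply_moves([
  {"x":0.007,"y":-0.005,"z":-0.03,"rx":0,"ry":0,"rz":0,"hand":0},
  {"x":0.007,"y":-0.005,"z":-0.049,"rx":0,"ry":0,"rz":0,"hand":0},
  {"x":0.007,"y":-0.005,"z":-0.049,"rx":0,"ry":0,"rz":0,"hand":0},
  {"x":0.007,"y":-0.005,"z":-0.049,"rx":0,"ry":0,"rz":0,"hand":0.7},
  {"x":0.007,"y":-0.005,"z":-0.049,"rx":0,"ry":0,"rz":0,"hand":0.7},
  {"x":0.007,"y":-0.005,"z":-0.049,"rx":0,"ry":0,"rz":0,"hand":0.7},
  {"x":0.007,"y":-0.005,"z":0.06,"rx":0,"ry":0,"rz":0,"hand":0.7},
  {"x":0.007,"y":-0.005,"z":0.18,"rx":0,"ry":0,"rz":0,"hand":1},
])

```text
time_s: 24.1
position: [0.6156, -0.1722, 0.1833]
tcp_rot: [-3.14, 0.004, -0.035]
contact_force: [1.7, -0.4, 0.5]
opening: 0.0726
finger_force: 0.0
```

Request:
apply_moves([
  {"x":-0.1,"y":0.01,"z":0.045,"rx":0,"ry":0,"rz":0,"hand":1},
  {"x":-0.21,"y":0.02,"z":0.045,"rx":0,"ry":0,"rz":0,"hand":1},
  {"x":-0.32,"y":0.03,"z":0.045,"rx":0,"ry":0,"rz":0,"hand":1},
  {"x":-0.427,"y":0.042,"z":0.045,"rx":0,"ry":0,"rz":0,"hand":1},
  {"x":-0.427,"y":0.042,"z":0.045,"rx":0,"ry":0,"rz":0,"hand":1},
  {"x":-0.427,"y":0.042,"z":0.045,"rx":0,"ry":0,"rz":0,"hand":1},
])

```text
time_s: 24.7
position: [0.4455, -0.1558, 0.2028]
tcp_rot: [3.141, -0.002, -0.036]
contact_force: [0.2, 0.1, 0.5]
opening: 0.0855
finger_force: 0.0
```

```bash
python3 - <<'E'
from h import *
st=bot.get_state();C,im=shot("wrist","w9")
look("disc",(446,-156),st,im);look("step",(465,-40),st,im);look("bridge",(615,-172),st,im);look("bar",(592,-266),st,im)
units(st,445.5,-156.2,81,-2)
E
```

```text
disc z 0.034 (281, 167, 83, 78) [ 445.9 -155.5   58.2   57.3  -78.5]
step z 0.04 (126, 176, 85, 78) [444.4 -46.9  48.   44.8 -69.3]
step z 0.02 (126, 176, 85, 78) [437.3 -37.3  52.1  48.7 -69.3]
step z 0.04 (107, 112, 83, 80) [489.6 -41.1  44.2  41.  -69.2]
step z 0.02 (107, 112, 83, 80) [486.4 -31.1  48.   44.5 -69.2]
bar z 0.03 (465, 0, 51, 52) [ 561.7 -266.4   31.4   29.7   -2.9]
from [ 0.4455 -0.1558  0.2028] yaw -2.1 -> units [-0.    -0.001 -0.305] rz 0.001
```

Request:
apply_moves([
  {"x":0,"y":0,"z":-0.1,"rx":0,"ry":0,"rz":0,"hand":1},
  {"x":0,"y":0,"z":-0.2,"rx":0,"ry":0,"rz":0,"hand":1},
  {"x":0,"y":0,"z":-0.28,"rx":0,"ry":0,"rz":0,"hand":1},
  {"x":0,"y":0,"z":-0.32,"rx":0,"ry":0,"rz":0,"hand":1},
  {"x":0,"y":0,"z":-0.32,"rx":0,"ry":0,"rz":0,"hand":1},
  {"x":0,"y":0,"z":-0.32,"rx":0,"ry":0,"rz":0,"hand":0},
  {"x":0,"y":0,"z":-0.32,"rx":0,"ry":0,"rz":0,"hand":0},
  {"x":0,"y":0,"z":-0.32,"rx":0,"ry":0,"rz":0,"hand":0},
])

```text
time_s: 25.55
position: [0.4474, -0.1563, 0.0753]
tcp_rot: [3.14, -0.004, -0.035]
contact_force: [0.3, 0.2, 0.7]
opening: 0.0585
finger_force: 64.8
```

Request:
apply_moves([
  {"x":0,"y":0,"z":0,"rx":0,"ry":0,"rz":0,"hand":0},
  {"x":0,"y":0,"z":0,"rx":0,"ry":0,"rz":0,"hand":0},
  {"x":0,"y":0,"z":0.08,"rx":0,"ry":0,"rz":0,"hand":0},
  {"x":0,"y":0,"z":0.18,"rx":0,"ry":0,"rz":0,"hand":0},
  {"x":0,"y":0,"z":0.27,"rx":0,"ry":0,"rz":0,"hand":0},
  {"x":0,"y":0,"z":0.27,"rx":0,"ry":0,"rz":0,"hand":0},
])

```text
time_s: 26.15
position: [0.4479, -0.157, 0.186]
tcp_rot: [3.137, -0.009, -0.035]
contact_force: [1.0, -0.6, -4.6]
opening: 0.0584
finger_force: 68.3
```

```bash
python3 - <<'E'
from h import *
st=bot.get_state();print(st['opening'],st['finger_force'],st['contact_force'])
units(st,565.5,-360,190,-2)
E
```

```text
0.058448480741816064 68.26287746429443 [ 1.00828832 -0.59230929 -4.60240014]
from [ 0.4479 -0.157   0.186 ] yaw -2.0 -> units [ 0.294 -0.508  0.01 ] rz 0.0
```

Request:
apply_moves([
  {"x":0.05,"y":-0.08,"z":0,"rx":0,"ry":0,"rz":0,"hand":0},
  {"x":0.1,"y":-0.18,"z":0,"rx":0,"ry":0,"rz":0,"hand":0},
  {"x":0.16,"y":-0.28,"z":0,"rx":0,"ry":0,"rz":0,"hand":0},
  {"x":0.22,"y":-0.38,"z":0,"rx":0,"ry":0,"rz":0,"hand":0},
  {"x":0.27,"y":-0.47,"z":0,"rx":0,"ry":0,"rz":0,"hand":0},
  {"x":0.298,"y":-0.508,"z":0,"rx":0,"ry":0,"rz":0,"hand":0},
  {"x":0.298,"y":-0.508,"z":0,"rx":0,"ry":0,"rz":0,"hand":0},
  {"x":0.298,"y":-0.508,"z":-0.08,"rx":0,"ry":0,"rz":0,"hand":0},
])

```text
time_s: 26.95
position: [0.5664, -0.3605, 0.1514]
tcp_rot: [3.138, -0.005, -0.036]
contact_force: [0.3, -2.0, -3.9]
opening: 0.0585
finger_force: 68.2
```

Request:
apply_moves([
  {"x":0,"y":0,"z":-0.06,"rx":0,"ry":0,"rz":0,"hand":0},
  {"x":0,"y":0,"z":-0.13,"rx":0,"ry":0,"rz":0,"hand":0},
  {"x":0,"y":0,"z":-0.13,"rx":0,"ry":0,"rz":0,"hand":0},
  {"x":0,"y":0,"z":-0.13,"rx":0,"ry":0,"rz":0,"hand":0},
])

```text
time_s: 27.35
position: [0.5639, -0.3578, 0.0965]
tcp_rot: [-3.139, 0.003, -0.035]
contact_force: [-0.4, -0.2, -4.6]
opening: 0.0584
finger_force: 67.6
```

```bash
python3 - <<'E'
from h import *
st=bot.get_state();print(st['opening'],st['finger_force'],st['contact_force'])
units(st,567.2,-360,81.5,-2)
E
```

```text
0.05839149616347792 67.56985902786255 [-0.35629843 -0.22798944 -4.59080033]
from [ 0.5639 -0.3578  0.0965] yaw -2.0 -> units [ 0.008 -0.006 -0.038] rz 0.0
```

Request:
apply_moves([
  {"x":0.008,"y":-0.006,"z":-0.02,"rx":0,"ry":0,"rz":0,"hand":0},
  {"x":0.008,"y":-0.006,"z":-0.038,"rx":0,"ry":0,"rz":0,"hand":0},
  {"x":0.008,"y":-0.006,"z":-0.038,"rx":0,"ry":0,"rz":0,"hand":0},
  {"x":0.008,"y":-0.006,"z":-0.038,"rx":0,"ry":0,"rz":0,"hand":1},
  {"x":0.008,"y":-0.006,"z":-0.038,"rx":0,"ry":0,"rz":0,"hand":1},
  {"x":0.008,"y":-0.006,"z":-0.038,"rx":0,"ry":0,"rz":0,"hand":1},
  {"x":0.008,"y":-0.006,"z":0.08,"rx":0,"ry":0,"rz":0,"hand":1},
  {"x":0.008,"y":-0.006,"z":0.2,"rx":0,"ry":0,"rz":0,"hand":1},
])

```text
time_s: 28.15
position: [0.5676, -0.3609, 0.1778]
tcp_rot: [-3.14, 0.003, -0.035]
contact_force: [1.1, -1.3, 0.4]
opening: 0.0854
finger_force: 0.0
```

Request:
apply_moves([
  {"x":-0.04,"y":0.11,"z":0.05,"rx":0,"ry":0,"rz":0.08,"hand":1},
  {"x":-0.08,"y":0.22,"z":0.08,"rx":0,"ry":0,"rz":0.16,"hand":1},
  {"x":-0.12,"y":0.34,"z":0.08,"rx":0,"ry":0,"rz":0.25,"hand":1},
  {"x":-0.16,"y":0.46,"z":0.08,"rx":0,"ry":0,"rz":0.25,"hand":1},
  {"x":-0.2,"y":0.57,"z":0.08,"rx":0,"ry":0,"rz":0.25,"hand":1},
  {"x":-0.24,"y":0.68,"z":0.08,"rx":0,"ry":0,"rz":0.25,"hand":1},
  {"x":-0.271,"y":0.796,"z":0.08,"rx":0,"ry":0,"rz":0.25,"hand":1},
  {"x":-0.271,"y":0.796,"z":0.08,"rx":0,"ry":0,"rz":0.25,"hand":1},
])

```text
time_s: 28.95
position: [0.457, -0.0382, 0.2105]
tcp_rot: [-3.139, 0.0, 0.362]
contact_force: [-0.5, -0.3, -1.0]
opening: 0.0856
finger_force: 0.0
```

Request:
apply_moves([
  {"x":0,"y":0,"z":0,"rx":0,"ry":0,"rz":0,"hand":1},
  {"x":0,"y":0,"z":0,"rx":0,"ry":0,"rz":0,"hand":1},
])

```text
time_s: 29.15
position: [0.4608, -0.0439, 0.2105]
tcp_rot: [3.14, -0.002, 0.357]
contact_force: [1.1, 0.3, -0.3]
opening: 0.0857
finger_force: 0.0
```

```bash
python3 - <<'E'
from h import *
st=bot.get_state();C,im=shot("wrist","w10")
look("step",(465,-40),st,im);look("channel",(474,58),st,im)
units(st,458.5,-41.5,79,20.7)
E
```

```text
step z 0.04 (285, 198, 67, 58) [444.2 -46.8  47.7  44.7 -69.7]
step z 0.02 (285, 198, 67, 58) [436.5 -49.4  51.7  48.4 -69.7]
step z 0.04 (286, 131, 64, 60) [490.1 -29.6  43.4  41.1 -68.9]
step z 0.02 (286, 131, 64, 60) [486.2 -30.8  47.   44.5 -68.9]
channel z 0.036 (151, 86, 82, 105) [473.4  58.1  66.2  50.7   7.6]
from [ 0.4608 -0.0439  0.2105] yaw 20.5 -> units [-0.006  0.006 -0.329] rz 0.003
```

Request:
apply_moves([
  {"x":-0.006,"y":0.006,"z":-0.1,"rx":0,"ry":0,"rz":0,"hand":1},
  {"x":-0.006,"y":0.006,"z":-0.2,"rx":0,"ry":0,"rz":0,"hand":1},
  {"x":-0.006,"y":0.006,"z":-0.3,"rx":0,"ry":0,"rz":0,"hand":1},
  {"x":-0.006,"y":0.006,"z":-0.34,"rx":0,"ry":0,"rz":0,"hand":1},
  {"x":-0.006,"y":0.006,"z":-0.34,"rx":0,"ry":0,"rz":0,"hand":1},
  {"x":-0.006,"y":0.006,"z":-0.34,"rx":0,"ry":0,"rz":0,"hand":0},
  {"x":-0.006,"y":0.006,"z":-0.34,"rx":0,"ry":0,"rz":0,"hand":0},
  {"x":-0.006,"y":0.006,"z":-0.34,"rx":0,"ry":0,"rz":0,"hand":0},
])

```text
time_s: 30.0
position: [0.4587, -0.0413, 0.0753]
tcp_rot: [3.139, -0.003, 0.357]
contact_force: [-0.8, 0.4, -2.7]
opening: 0.0478
finger_force: 62.0
```

Request:
apply_moves([
  {"x":0,"y":0,"z":0,"rx":0,"ry":0,"rz":0,"hand":0},
  {"x":0,"y":0,"z":0,"rx":0,"ry":0,"rz":0,"hand":0},
  {"x":0,"y":0,"z":0,"rx":0,"ry":0,"rz":0,"hand":0},
  {"x":0,"y":0,"z":0.06,"rx":0,"ry":0,"rz":0,"hand":0},
  {"x":0,"y":0,"z":0.15,"rx":0,"ry":0,"rz":0,"hand":0},
  {"x":0,"y":0,"z":0.22,"rx":0,"ry":0,"rz":0,"hand":0},
  {"x":0,"y":0,"z":0.22,"rx":0,"ry":0,"rz":0,"hand":0},
])

```text
time_s: 30.7
position: [0.4594, -0.0408, 0.1652]
tcp_rot: [3.137, -0.007, 0.358]
contact_force: [0.7, -0.6, -4.6]
opening: 0.0472
finger_force: 63.8
```

```bash
python3 - <<'E'
from h import *
st=bot.get_state();print(st['opening'],st['finger_force'],st['contact_force'],st['moment'])
units(st,632,-83.3,160,2)
E
```

```text
0.047247036578848024 63.84723957628012 [ 0.70175951 -0.62974    -4.63510001] [ 0.02261629 -0.0530636   0.0516258 ]
from [ 0.4594 -0.0408  0.1652] yaw 20.5 -> units [ 0.431 -0.106 -0.013] rz -0.205
```

Request:
apply_moves([
  {"x":0.08,"y":-0.02,"z":0,"rx":0,"ry":0,"rz":-0.06,"hand":0},
  {"x":0.18,"y":-0.045,"z":0,"rx":0,"ry":0,"rz":-0.12,"hand":0},
  {"x":0.28,"y":-0.07,"z":0,"rx":0,"ry":0,"rz":-0.205,"hand":0},
  {"x":0.37,"y":-0.095,"z":0,"rx":0,"ry":0,"rz":-0.205,"hand":0},
  {"x":0.431,"y":-0.106,"z":0,"rx":0,"ry":0,"rz":-0.205,"hand":0},
  {"x":0.431,"y":-0.106,"z":0,"rx":0,"ry":0,"rz":-0.205,"hand":0},
  {"x":0.431,"y":-0.106,"z":-0.08,"rx":0,"ry":0,"rz":-0.205,"hand":0},
  {"x":0.431,"y":-0.106,"z":-0.14,"rx":0,"ry":0,"rz":-0.205,"hand":0},
])

```text
time_s: 31.5
position: [0.628, -0.0824, 0.1032]
tcp_rot: [-3.14, 0.004, 0.036]
contact_force: [-0.2, -0.1, -3.4]
opening: 0.0472
finger_force: 63.7
```

Request:
apply_moves([
  {"x":0,"y":0,"z":0,"rx":0,"ry":0,"rz":0,"hand":0},
  {"x":0,"y":0,"z":0,"rx":0,"ry":0,"rz":0,"hand":0},
])

```text
time_s: 31.7
position: [0.6285, -0.0825, 0.1047]
tcp_rot: [-3.141, 0.003, 0.036]
contact_force: [0.4, 0.5, -4.2]
opening: 0.047
finger_force: 63.3
```

```bash
python3 - <<'E'
from h import *
st=bot.get_state();print(st['opening'],st['finger_force'],st['contact_force'],st['moment'])
units(st,632,-83.3,81.5,2)
E
```

```text
0.047031540724065304 63.32450984045863 [ 0.38493543  0.45544749 -4.17165144] [0.01652085 0.02969825 0.02553813]
from [ 0.6285 -0.0825  0.1047] yaw 2.0 -> units [ 0.009 -0.002 -0.058] rz -0.0
```

Request:
apply_moves([
  {"x":0.009,"y":-0.002,"z":-0.03,"rx":0,"ry":0,"rz":0,"hand":0},
  {"x":0.009,"y":-0.002,"z":-0.058,"rx":0,"ry":0,"rz":0,"hand":0},
  {"x":0.009,"y":-0.002,"z":-0.058,"rx":0,"ry":0,"rz":0,"hand":0},
  {"x":0.009,"y":-0.002,"z":-0.058,"rx":0,"ry":0,"rz":0,"hand":1},
  {"x":0.009,"y":-0.002,"z":-0.058,"rx":0,"ry":0,"rz":0,"hand":1},
  {"x":0.009,"y":-0.002,"z":-0.058,"rx":0,"ry":0,"rz":0,"hand":1},
  {"x":0.009,"y":-0.002,"z":0.06,"rx":0,"ry":0,"rz":0,"hand":1},
  {"x":0.009,"y":-0.002,"z":0.18,"rx":0,"ry":0,"rz":0,"hand":1},
])

```text
time_s: 32.5
position: [0.6327, -0.0836, 0.1779]
tcp_rot: [-3.141, 0.003, 0.035]
contact_force: [1.2, 0.1, -0.6]
opening: 0.0854
finger_force: 0.0
```

Request:
apply_moves([
  {"x":-0.08,"y":0.07,"z":0.08,"rx":0,"ry":0,"rz":0.03,"hand":1},
  {"x":-0.16,"y":0.145,"z":0.08,"rx":0,"ry":0,"rz":0.061,"hand":1},
  {"x":-0.24,"y":0.215,"z":0.08,"rx":0,"ry":0,"rz":0.061,"hand":1},
  {"x":-0.32,"y":0.29,"z":0.08,"rx":0,"ry":0,"rz":0.061,"hand":1},
  {"x":-0.394,"y":0.354,"z":0.08,"rx":0,"ry":0,"rz":0.061,"hand":1},
  {"x":-0.394,"y":0.354,"z":0.08,"rx":0,"ry":0,"rz":0.061,"hand":1},
  {"x":-0.394,"y":0.354,"z":0.08,"rx":0,"ry":0,"rz":0.061,"hand":1},
])

```text
time_s: 33.2
position: [0.4758, 0.0582, 0.2109]
tcp_rot: [3.141, -0.003, 0.133]
contact_force: [1.4, -1.0, 0.8]
opening: 0.0855
finger_force: 0.0
```

```bash
python3 - <<'E'
from h import *
st=bot.get_state();C,im=shot("wrist","w11")
look("channel",(474,58),st,im)
for c in cv2.findContours(warm(im),0,2)[0]:
    if cv2.contourArea(c)>150: print(cv2.boundingRect(c),rect(plane(C,c.reshape(-1,2),.036)))
units(st,474.5,58.2,76,7.5)
E
```

```text
channel z 0.036 (287, 160, 71, 89) [474.4  58.4  67.5  50.1   7.7]
(72, 247, 15, 27) [403.9 243.6  23.4  11.6   6.2]
(287, 160, 71, 89) [474.4  58.4  67.5  50.1   7.7]
(29, 21, 43, 177) [516.8 255.8 121.8  12.    6.1]
(533, 0, 83, 69) [617.2 -89.8  49.9  44.8 -87.9]
from [0.4758 0.0582 0.2109] yaw 7.6 -> units [-0.003 -0.    -0.337] rz -0.001
```

Request:
apply_moves([
  {"x":0,"y":0,"z":-0.1,"rx":0,"ry":0,"rz":0,"hand":1},
  {"x":0,"y":0,"z":-0.2,"rx":0,"ry":0,"rz":0,"hand":1},
  {"x":0,"y":0,"z":-0.3,"rx":0,"ry":0,"rz":0,"hand":1},
  {"x":0,"y":0,"z":-0.338,"rx":0,"ry":0,"rz":0,"hand":1},
  {"x":0,"y":0,"z":-0.338,"rx":0,"ry":0,"rz":0,"hand":1},
  {"x":0,"y":0,"z":-0.338,"rx":0,"ry":0,"rz":0,"hand":0},
  {"x":0,"y":0,"z":-0.338,"rx":0,"ry":0,"rz":0,"hand":0},
  {"x":0,"y":0,"z":-0.338,"rx":0,"ry":0,"rz":0,"hand":0},
])

```text
time_s: 34.05
position: [0.4773, 0.0577, 0.0762]
tcp_rot: [3.141, -0.004, 0.131]
contact_force: [1.7, 0.5, -2.4]
opening: 0.0492
finger_force: 62.8
```

Request:
apply_moves([
  {"x":0,"y":0,"z":0,"rx":0,"ry":0,"rz":0,"hand":0},
  {"x":0,"y":0,"z":0,"rx":0,"ry":0,"rz":0,"hand":0},
  {"x":0,"y":0,"z":0,"rx":0,"ry":0,"rz":0,"hand":0},
  {"x":0,"y":0,"z":0.08,"rx":0,"ry":0,"rz":0,"hand":0},
  {"x":0,"y":0,"z":0.18,"rx":0,"ry":0,"rz":0,"hand":0},
  {"x":0,"y":0,"z":0.28,"rx":0,"ry":0,"rz":0,"hand":0},
  {"x":0,"y":0,"z":0.28,"rx":0,"ry":0,"rz":0,"hand":0},
])

```text
time_s: 34.75
position: [0.4787, 0.0578, 0.1916]
tcp_rot: [3.14, -0.011, 0.132]
contact_force: [1.7, 0.8, -4.6]
opening: 0.049
finger_force: 65.1
```

```bash
python3 - <<'E'
from h import *
st=bot.get_state();print(st['opening'],st['finger_force'],st['contact_force'],st['moment'])
units(st,510,-444.5,190,-2.2)
E
```

```text
0.0489686329185802 65.13819336891174 [ 1.66841802  0.81538565 -4.62802562] [ 0.01728708 -0.14054344  0.01179166]
from [0.4787 0.0578 0.1916] yaw 7.5 -> units [ 0.078 -1.256 -0.004] rz -0.108
```

Request:
apply_moves([
  {"x":0.005,"y":-0.08,"z":0,"rx":0,"ry":0,"rz":0,"hand":0},
  {"x":0.012,"y":-0.18,"z":0,"rx":0,"ry":0,"rz":0,"hand":0},
  {"x":0.02,"y":-0.28,"z":0,"rx":0,"ry":0,"rz":-0.03,"hand":0},
  {"x":0.026,"y":-0.39,"z":0,"rx":0,"ry":0,"rz":-0.05,"hand":0},
  {"x":0.034,"y":-0.5,"z":0,"rx":0,"ry":0,"rz":-0.06,"hand":0},
  {"x":0.04,"y":-0.6,"z":0,"rx":0,"ry":0,"rz":-0.08,"hand":0},
  {"x":0.047,"y":-0.7,"z":0,"rx":0,"ry":0,"rz":-0.1,"hand":0},
  {"x":0.054,"y":-0.8,"z":0,"rx":0,"ry":0,"rz":-0.108,"hand":0},
])

```text
time_s: 35.55
position: [0.4962, -0.2632, 0.1849]
tcp_rot: [-3.14, 0.003, -0.039]
contact_force: [0.1, 0.0, -2.8]
opening: 0.049
finger_force: 65.0
```

Request:
apply_moves([
  {"x":0.007,"y":-0.11,"z":0,"rx":0,"ry":0,"rz":0,"hand":0},
  {"x":0.014,"y":-0.22,"z":0,"rx":0,"ry":0,"rz":0,"hand":0},
  {"x":0.02,"y":-0.32,"z":0,"rx":0,"ry":0,"rz":0,"hand":0},
  {"x":0.026,"y":-0.41,"z":0,"rx":0,"ry":0,"rz":0,"hand":0},
  {"x":0.028,"y":-0.456,"z":0,"rx":0,"ry":0,"rz":0,"hand":0},
  {"x":0.028,"y":-0.456,"z":-0.05,"rx":0,"ry":0,"rz":0,"hand":0},
  {"x":0.028,"y":-0.456,"z":-0.14,"rx":0,"ry":0,"rz":0,"hand":0},
  {"x":0.028,"y":-0.456,"z":-0.21,"rx":0,"ry":0,"rz":0,"hand":0},
])

```text
time_s: 36.35
position: [0.5072, -0.4435, 0.0991]
tcp_rot: [-3.138, 0.003, -0.039]
contact_force: [-0.6, 0.5, -5.6]
opening: 0.0495
finger_force: 65.0
```

Request:
apply_moves([
  {"x":0,"y":0,"z":0,"rx":0,"ry":0,"rz":0,"hand":0},
  {"x":0,"y":0,"z":0,"rx":0,"ry":0,"rz":0,"hand":0},
])

```text
time_s: 36.55
position: [0.5081, -0.4439, 0.1012]
tcp_rot: [-3.139, 0.002, -0.038]
contact_force: [-0.1, -1.2, -3.4]
opening: 0.0493
finger_force: 64.8
```

```bash
python3 - <<'E'
from h import *
st=bot.get_state();print(st['opening'],st['finger_force'],st['contact_force'],st['moment'])
units(st,511.5,-444.5,82.5,-2.2)
E
```

```text
0.0493327862850157 64.8045015335083 [-0.0816364  -1.22555349 -3.36811054] [ 0.03949243 -0.05254449  0.07005263]
from [ 0.5081 -0.4439  0.1012] yaw -2.2 -> units [ 0.009 -0.001 -0.047] rz -0.0
```

Lowering and releasing it, then moving up over the nests to check everything.

Request:
apply_moves([
  {"x":0.009,"y":-0.001,"z":-0.025,"rx":0,"ry":0,"rz":0,"hand":0},
  {"x":0.009,"y":-0.001,"z":-0.047,"rx":0,"ry":0,"rz":0,"hand":0},
  {"x":0.009,"y":-0.001,"z":-0.047,"rx":0,"ry":0,"rz":0,"hand":0},
  {"x":0.009,"y":-0.001,"z":-0.047,"rx":0,"ry":0,"rz":0,"hand":1},
  {"x":0.009,"y":-0.001,"z":-0.047,"rx":0,"ry":0,"rz":0,"hand":1},
  {"x":0.009,"y":-0.001,"z":-0.047,"rx":0,"ry":0,"rz":0,"hand":1},
  {"x":0.009,"y":-0.001,"z":0.06,"rx":0,"ry":0,"rz":0,"hand":1},
  {"x":0.009,"y":-0.001,"z":0.18,"rx":0,"ry":0,"rz":0,"hand":1},
])

```text
time_s: 37.35
position: [0.5114, -0.4442, 0.1741]
tcp_rot: [-3.139, 0.003, -0.038]
contact_force: [0.3, -0.7, 0.4]
opening: 0.085
finger_force: 0.0
```

Request:
apply_moves([
  {"x":0.02,"y":0.1,"z":0.1,"rx":0,"ry":0,"rz":0,"hand":1},
  {"x":0.05,"y":0.2,"z":0.2,"rx":0,"ry":0,"rz":0,"hand":1},
  {"x":0.08,"y":0.3,"z":0.3,"rx":0,"ry":0,"rz":0,"hand":1},
  {"x":0.1,"y":0.4,"z":0.4,"rx":0,"ry":0,"rz":0,"hand":1},
  {"x":0.1,"y":0.5,"z":0.5,"rx":0,"ry":0,"rz":0,"hand":1},
  {"x":0.1,"y":0.6,"z":0.53,"rx":0,"ry":0,"rz":0,"hand":1},
  {"x":0.1,"y":0.7,"z":0.53,"rx":0,"ry":0,"rz":0,"hand":1},
  {"x":0.1,"y":0.73,"z":0.53,"rx":0,"ry":0,"rz":0,"hand":1},
])

```text
time_s: 38.15
position: [0.5522, -0.1496, 0.3901]
tcp_rot: [3.141, -0.005, -0.036]
contact_force: [0.0, -0.8, 0.2]
opening: 0.0855
finger_force: 0.0
```

Request:
apply_moves([
  {"x":0,"y":0,"z":0,"rx":0,"ry":0,"rz":0,"hand":1},
  {"x":0,"y":0,"z":0,"rx":0,"ry":0,"rz":0,"hand":1},
  {"x":0,"y":0,"z":0,"rx":0,"ry":0,"rz":0,"hand":1},
])

```text
time_s: 38.45
position: [0.5522, -0.154, 0.3865]
tcp_rot: [3.141, 0.0, -0.039]
contact_force: [-0.8, -0.2, 0.0]
opening: 0.0855
finger_force: 0.0
```

```bash
python3 - <<'E'
from h import *
st=bot.get_state();C,im=shot("wrist","w12");print(st['time_s'],st['position'])
hb=cv2.cvtColor(im,cv2.COLOR_BGR2HSV)
for b,n in NEST.items():
    m=warm(im)
    if b!="step": m=cv2.morphologyEx(m,cv2.MORPH_CLOSE,np.ones((5,5)))
    for c in cv2.findContours(m,0,2)[0]:
        if cv2.contourArea(c)<100: continue
        for z in([.045,.025] if b=="step" else[ZT[b]+.005]):
            r=rect(plane(C,c.reshape(-1,2),z))
            if np.hypot(r[0]-n[0],r[1]-n[1])<40: print(b,z,r,"nest",n)
a=cv2.resize(im[0:260,60:640],(800,359));sc=shot("scene","s12")[1]
b=cv2.resize(sc[90:260,290:440],(212,240),interpolation=2);sd=shot("side","d12")[1]
e=cv2.resize(sd[110:315,215:405],(222,240),interpolation=2);g=np.zeros((240,800,3),np.uint8);g[:,:212]=b;g[:,220:442]=e
g[:,450:800]=cv2.resize(sc[210:370,120:353],(350,240),interpolation=2)
cv2.imwrite("pics/c12.png",np.vstack([a,g]))
E
```

```text
38.45 [ 0.55215195 -0.15399285  0.38652303]
channel 0.040999999999999995 [ 506.1 -461.9   62.5   13.6   -2.1] nest (510, -444.5, -2.2)
channel 0.040999999999999995 [ 509.1 -431.1   65.8   25.4   -2.3] nest (510, -444.5, -2.2)
disc 0.039 [ 565.4 -360.3   58.9   58.2   88.1] nest (565.5, -360, 0)
bar 0.034999999999999996 [ 590.4 -265.7   89.    29.6   -3. ] nest (592, -266.5, -3.2)
bridge 0.045 [ 614.8 -172.4   68.5   34.5   -2.4] nest (615.5, -172.5, -2)
step 0.045 [ 6.381e+02 -8.390e+01  8.830e+01  4.910e+01 -2.000e-01] nest (640, -83, 2)
step 0.025 [ 6.383e+02 -8.040e+01  9.260e+01  5.150e+01 -2.000e-01] nest (640, -83, 2)
```

View pics/c12.png

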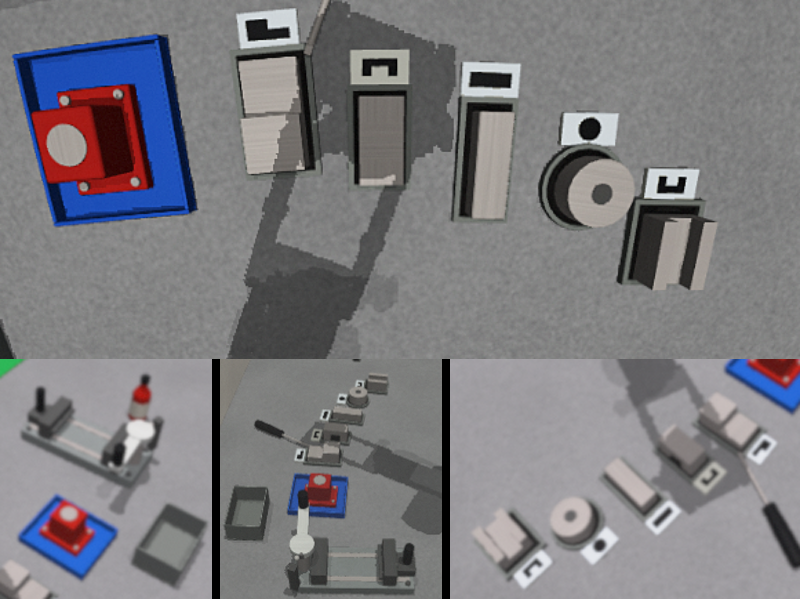

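All five blocks sit in their nests within about 2 mm. The housing stands in the tray at (68,145), the brace is parked, the jaw is open, and the bottle, bin and screwdriver are undisturbed.

```bash
python3 -c "
from cell import bot
print(bot.job_done())"
```

```text
the job is handed in; nothing more can be done
None
```

I handed the job in at about 38 s of the 208 s allowed, with the brace parked, the jaw slid open, the housing upright in the tray and all five blocks within about 2 mm of their nest centres; the judging result was not shown.

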